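# Start a polishing batch and put the powder tins away

## Robot

A 6-joint arm with a two-finger parallel gripper is mounted at the origin on the work surface. World frame = base frame: x ahead of the robot, y to its left, z up, the work surface at z = 0. Lengths are in m, angles in rad, forces in N, time in s.
With the tool pointing down it reaches from about 0.375 to 0.9 m from the base axis. Payload 3.1 kg.
Tool frame: the origin (TCP) lies midway between the tips of the shut fingers; the grasp point (between the pads) lies 19 mm behind it; z points along the fingers, y is the line along which they close (so a half turn about z gives the same grasp; the last joint's range is limited). The gripper opens to 85 mm and grips with 20 to 120 N. Pads are 22 mm wide; open, the fingers measure 114 mm over their backs; the gripper's body (76 mm by 85 mm) begins 54 mm behind the grasp point. The pads swing forward as they close: fully open they stand 13 mm farther back than shut.
Start: joints at [-1.317, 0.527, 1.433, -0, 1.181, -0.178], TCP at [0.262, -0.567, 0.231] pointing down, gripper open.
Joint ranges: [-3.08, 3.08], [-0.75, 2.2], [0.22, 2.44], [-1.43, 4.57], [0, 2.65], [-2.85, 2.85]. Speed limits (rad/s): [2.79, 2.79, 3.14, 3.14, 3.14, 3.14].

## Interface

Orientations are given as a unit quaternion [x, y, z, w].
In Python, from cell import ctrl, cams, order gives the robot as it stands.
- The arm moves only by the tool servo_tool, never from a script. Its arguments are lists of equal length, an entry for each row: "gripper": the finger opening in mm, from 0 to 85.4; "slide": the shift along the tool's x, y, z in units of 0.03 m (1.0 is 0.03 m), a list of three; "spin": the turn about the tool's z in units of 10 degrees (1.0 is 10 degrees). In form: {"gripper": [gripper, ...], "slide": [[dx, dy, dz], ...], "spin": [spin, ...]}. A call has exactly 8 rows; each row shifts and turns the commanded pose from where the row before left it, along the tool's axes as they then stand; what a row does not reach is not made up. A row lasts 1/8 s, in which the tool goes at most 62.5 mm and 10.7 degrees, less where a joint would pass 70% of its speed; a pose out of reach is approached as far as the arm can. A call with a number of a shift or a turn outside -1 to 1 is refused whole. A call with a gripper value outside its range is refused whole. The fingers move at their own pace and stop on an object; "grip_force" is the grip in N (left out, the last holds). Time passes only in rows, so rows that do not move let the fingers close, or fill a call up. It gives the time, the measured TCP pose, the force, the opening and the grip force at its end, in the units of the state.
- ctrl.observe(): the state, without advancing time (a new reading comes with each control period).
- cams.read_camera(name): name is "scene" or "top" or "wrist"; returns a dict with "pixels" (420x560x3 uint8, red, green, blue), "fovy" (degrees; the focal length in pixels is half the picture's height over the tangent of half this angle, whatever the lens; pixels are square), "cx", "cy" (the principal point, pixels), "distortion" ([k1, k2, p1, p2, k3] as OpenCV has them; the pictures are not rectified), "pose" (4x4, takes a point from camera to world coordinates). Camera axes: x right, y down, z forward; pixel columns grow to the right and rows downward; lengths in m; the calibration is good to about 2 mm. A picture is of the moment at which its call begins. There is no depth.
- order.job_done(): hands the job in; it is judged then, once.
Trained networks look in the newest picture that a camera, given by its name, has taken for a name from the list of things; names that differ only in an ending like _2 or _b are one class to them, and where a whole thing is asked for, a point or a joint stands for the part that bears it (a point fixed in the world has none). Each returns a list of dicts, best first, with "score" (0 to 1); they miss things now and then, are a little off and sometimes report something else, mostly with a low value. They report only what shows in the picture. A call takes as long as a camera call. They do not tell look-alikes from the thing itself.
- cams.spot_in(camera, thing): "point" ([column, row] in pixels, amid what is visible of it).
- cams.tip_of(camera, thing): "point" ([column, row] in pixels: a listed point, or the origin of a listed thing).
The state is a dict: "t": time; "joint_positions": joint angles; "qvel": joint speeds; "effort": joint torques, N m; "tcp_pos": TCP position; "ee_rot": TCP orientation; "contact_force": force on the tool from outside, world axes, zero at the start; "moment": the same for the moment, N m; "finger_gap": finger opening in m; "finger_force": force on a finger pad.
Only numpy, scipy, OpenCV 4.12 (cv2) and the standard library are available. Lean on these libraries where they do the work, as an engineer would, in place of code of your own. Each camera call takes 0.05 s, during which the arm holds its last target. There are 200 camera calls.

## Task

Put every stone from the cork pad into the polishing bowl, then take the stirrer and stir stones and beads counterclockwise as seen from above, three full turns round the ring channel with the tip down near its floor, and hang the stirrer back in its stand. Also stand all the powder tins upright on the low shelf, centred on the red stripe in one neat row, side by side with gaps of no more than about 2 cm. Spill no bead or stone and leave everything else alone; a tin that gets knocked out of place must be put right.

Things in the scene. Friction and masses are not known exactly. Their poses are not given: they have to be found in the camera images.
- tumbler: fixed polishing bowl: green base, round orange bowl (rim radius 90 mm outside, 85 inside, rim 86 mm above the origin) with a blunt cone in the middle (radius 12 mm at foot, 8 at top, 34 mm tall). Between cone and wall a flat ring channel, 12 to 80 mm from the axis, floor 36 mm above the origin. Origin: centre of the underside, on the axis; axes parallel to the world's
- bead0_center (a point): centre of polishing bead 0: loose ceramic ball, 20 mm across, blue, 12 g, lying in the bowl's channel
- bead1_center (a point): centre of polishing bead 1: loose ceramic ball, 20 mm across, white, 12 g, lying in the bowl's channel
- bead2_center (a point): centre of polishing bead 2: loose ceramic ball, 20 mm across, blue, 12 g, lying in the bowl's channel
- bead3_center (a point): centre of polishing bead 3: loose ceramic ball, 20 mm across, white, 12 g, lying in the bowl's channel
- bead4_center (a point): centre of polishing bead 4: loose ceramic ball, 20 mm across, blue, 12 g, lying in the bowl's channel
- bead5_center (a point): centre of polishing bead 5: loose ceramic ball, 20 mm across, white, 12 g, lying in the bowl's channel
- stone0: stone blank 0: red-brown rounded block 24 x 18 x 18 mm (its x, y, z), 30 g; may be absent; starts flat on the cork pad; can wedge between stirrer and bowl wall or cone if pushed through a gap of its own width. Origin: centre of its underside
- stone1: stone blank 1: dark green rounded block 24 x 18 x 18 mm (its x, y, z), 30 g; may be absent; starts flat on the cork pad; can wedge between stirrer and bowl wall or cone if pushed through a gap of its own width. Origin: centre of its underside
- stone2: stone blank 2: purple rounded block 24 x 18 x 18 mm (its x, y, z), 30 g; may be absent; starts flat on the cork pad; can wedge between stirrer and bowl wall or cone if pushed through a gap of its own width. Origin: centre of its underside
- stone3: stone blank 3: amber yellow rounded block 24 x 18 x 18 mm (its x, y, z), 30 g; may be absent; starts flat on the cork pad; can wedge between stirrer and bowl wall or cone if pushed through a gap of its own width. Origin: centre of its underside
- pad: brown cork pad 130 x 150 x 4 mm (x, y, z), fixed, on which the stones start. Origin: centre of the underside
- stirrer: stirrer, 153 mm tall, 90 g, starts hanging upright in its stand. From the tip up its z axis: round black rubber tip 16 mm across, steel rod 12 mm across, black collar 38 mm across at 95 to 103 mm, yellow square grip 22 x 22 mm at 103 to 153 mm (faces square to its x and y). Origin: lowest point of the tip, on the axis
- stand: dark wooden block 64 x 64 x 100 mm, fixed, with a 26 x 26 mm square hole right through it from top to bottom in the middle; the stirrer's rod hangs in the hole with the collar resting on the block's top, so that the tip is then 5 mm above the bench. Origin: centre of the underside
- tin0: closed tin of polishing powder with a red band, round, 60 mm across, 50 mm tall, about 0.2 kg, upright; may be absent; starts on the bench. Origin: centre of the underside
- tin1: closed tin of polishing powder with a blue band, round, 60 mm across, 50 mm tall, about 0.2 kg, upright; may be absent; starts on the bench. Origin: centre of the underside
- tin2: closed tin of polishing powder with a green band, round, 60 mm across, 50 mm tall, about 0.2 kg, upright; may be absent; starts on the bench. Origin: centre of the underside
- shelf: low wooden shelf, fixed: board 120 mm deep (its x) and 240 mm long (its y), top 80 mm above the bench, open above, with a thin red stripe along the middle of its length (the line x = 0). Origin: at bench height under the centre of the board
- slab: bystander: marble offcut 45 x 70 x 10 mm lying on the bench. Origin: centre of the underside
- brush: bystander: hand brush lying on the bench near the robot's left. Origin: under its middle
- mug: bystander: blue mug, radius 40, 90 mm tall. Origin: centre of the underside
- oil: bystander: amber bottle, radius 28, 130 mm tall. Origin: centre of the underside
Things that resemble listed ones, but are neither listed nor needed, are in the scene too. What is shaped like the stand but purple is not meant.

How it is judged:
By the outcome, as a careful person would: the job done as asked, in the order asked, and still so for the second after the job is handed in, with the robot touching nothing.
Of stone0, stone1, stone2, stone3 only 2 to 4 are there at a start; the rules pass over those that are not, and their reading is None.
Of tin0, tin1, tin2 only 2 to 3 are there at a start; the rules pass over those that are not, and their reading is None.
At some moment in a run one of tin0, tin1, tin2 may be knocked a few centimetres aside while the robot is not near it.
It also fails if it takes over 210 s, if anything falls off the work surface, if the arm or the gripper's body presses on something with over 40 N, if the wrist force passes 120 N, or if a joint passes its speed limit or range.

## Working session

There is one attempt and no reset: what is moved stays moved. The work goes in short steps, Python scripts to look and compute and a tool call to move; the robot and the scene stay as the last step left them, time stands still between calls to the robot, and variables do not carry over. Pictures are saved under pics/ and viewed, at most 14 in all, crops included, and the job is handed in when it is done.

Besides the shell and the picture viewer there is one more tool, called after "Request:" by a JSON object that holds its "api" and its "payload". servo_tool: Moves the arm, as the interface text tells. Its arguments: {"type":"object","properties":{"gripper":{"type":"array"},"slide":{"type":"array"},"spin":{"type":"array"},"grip_force":{"type":"number"}},"required":["gripper","slide","spin"]}

```bash
mkdir -p pics; ls; cat > h.py <<'E'
import sys; sys.path.insert(0,'.')
import numpy as np, cv2
from cell import ctrl, cams, order
def shot(name,fn=None):
    d=cams.read_camera(name)
    if fn: cv2.imwrite(f'pics/{fn}.png',d['pixels'][:,:,::-1])
    return d
def ray(d,p):
    f=210/np.tan(np.radians(d['fovy'])/2); K=np.array([[f,0,d['cx']],[0,f,d['cy']],[0,0,1.]])
    u=cv2.undistortPoints(np.array([[p]],float),K,np.array(d['distortion'],float))[0,0]
    T=np.array(d['pose']); return T[:3,3],T[:3,:3]@np.array([u[0],u[1],1.])
def at(d,p,z):
    o,r=ray(d,p); return o+r*(z-o[2])/r[2]
def tri(l):
    A=0;b=0
    for d,p in l:
        o,r=ray(d,p); r=r/np.linalg.norm(r); M=np.eye(3)-np.outer(r,r); A=A+M; b=b+M@o
    x=np.linalg.solve(A,b)
    return x,max(np.linalg.norm(np.cross(x-ray(d,p)[0],ray(d,p)[1]/np.linalg.norm(ray(d,p)[1]))) for d,p in l)
def proj(d,X):
    f=210/np.tan(np.radians(d['fovy'])/2); K=np.array([[f,0,d['cx']],[0,f,d['cy']],[0,0,1.]])
    T=np.linalg.inv(np.array(d['pose']))
    return cv2.projectPoints(np.array([X],float),cv2.Rodrigues(T[:3,:3])[0],T[:3,3],K,np.array(d['distortion'],float))[0][0,0]
E
cat > a.py <<'E'
from h import *
D={c:shot(c,c+'0') for c in('scene','top')}
for t in 'tumbler stone0 stone1 stone2 stone3 pad stirrer stand tin0 tin1 tin2 shelf slab brush mug oil bead0_center'.split():
    r={c:cams.tip_of(c,t)[:3] for c in D}
    print(t,{c:[(np.round(q['point']).astype(int).tolist(),round(q['score'],2)) for q in r[c]] for c in r})
    if all(r.values()):
        x,e=tri([(D[c],r[c][0]['point']) for c in D]); print('   ',x.round(3),round(e,4))
s=ctrl.observe(); print(s)
for c in D: print(c,np.array(D[c]['pose'])[:3,3],D[c]['fovy'])
E
python3 a.py
```

```text
pics
tumbler {'scene': [([255, 254], 0.76)], 'top': [([332, 234], 0.7), ([313, 227], 0.6)]}
    [ 0.458 -0.026 -0.015] 0.0117
stone0 {'scene': [([144, 314], 0.65), ([174, 292], 0.6), ([155, 332], 0.6)], 'top': [([373, 106], 0.61), ([450, 236], 0.6), ([413, 227], 0.45)]}
    [ 0.637 -0.224  0.281] 0.1521
stone1 {'scene': [([144, 314], 0.65), ([174, 292], 0.6), ([155, 332], 0.6)], 'top': [([373, 106], 0.61), ([450, 236], 0.6), ([413, 227], 0.45)]}
    [ 0.637 -0.224  0.281] 0.1521
stone2 {'scene': [([144, 314], 0.65), ([174, 292], 0.6), ([155, 332], 0.6)], 'top': [([373, 106], 0.61), ([450, 236], 0.6), ([413, 227], 0.45)]}
    [ 0.637 -0.224  0.281] 0.1521
stone3 {'scene': [([144, 314], 0.65), ([174, 292], 0.6), ([155, 332], 0.6)], 'top': [([373, 106], 0.61), ([450, 236], 0.6), ([413, 227], 0.45)]}
    [ 0.637 -0.224  0.281] 0.1521
pad {'scene': [([165, 312], 0.67)], 'top': [([424, 248], 0.65), ([338, 245], 0.28)]}
    [ 0.415 -0.276 -0.02 ] 0.0004
stirrer {'scene': [], 'top': [([184, 235], 0.6), ([341, 210], 0.31)]}
stand {'scene': [([258, 140], 0.97), ([405, 162], 0.84), ([327, 174],
[... 1607 characters left out ...]
), 'qvel': array([-2.58393706e-04, -8.74910690e-04,  1.98503110e-04, -3.57262316e-05,
       -1.60272420e-03,  1.73408455e-03]), 'effort': array([ 5.28846140e-04, -4.42309964e+01, -1.78414840e+01, -1.83723555e-04,
        7.76055367e-04,  1.59604969e-06]), 'tcp_pos': array([ 0.26211921, -0.56735137,  0.23132715]), 'ee_rot': array([ 9.76682046e-01,  2.14690897e-01, -1.37595086e-05,  8.15517887e-06]), 'contact_force': array([ 0.52698349, -0.46412767, -0.74545974]), 'moment': array([-0.0331264 , -0.01314327, -0.01507796]), 'finger_force': 0.0, 'finger_gap': 0.08536850403912903}
scene [ 0.95806055 -0.46650514  0.88327016] 52.11964734318572
top [0.4156505  0.09363846 1.074042  ] 52.82804116875437
```

View pics/scene0.png

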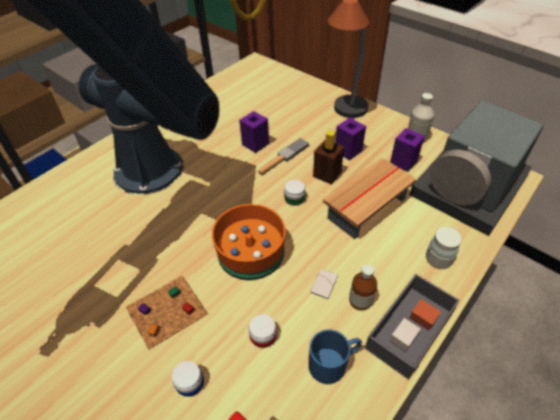

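View pics/top0.png

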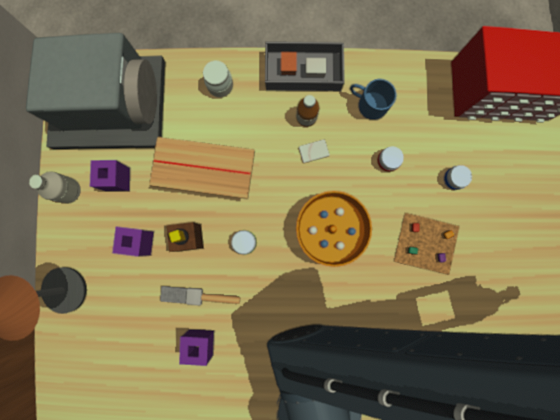

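All four stones are on the pad: red, amber, green and purple at top (415,227), (448,234), (413,250), (441,257). The tins in the top view are red (391,158), blue (457,177) and green (243,241). The glass jar at (216,77) is a look-alike. Three blocks are purple, and the dark wooden stand holding the stirrer is at (184,236). Next I'll triangulate.

```bash
cat > b.py <<'E'
from h import *
D={c:shot(c) for c in('scene','top')}
P=dict(stone0=((188,308),(415,227)),stone1=((174,292),(413,250)),stone2=((144,309),(441,257)),stone3=((152,328),(448,234)),
 tinR=((262,325),(391,157)),tinB=((187,374),(458,176)),tinG=((294,186),(243,241)),grip=((331,132),(176,236)),cone=((249,238),(332,228)),
 bowlrim=((249,224),(334,228)),stripeE1=((403,177),(154,162)),stripeE2=((343,213),(253,173)))
for k,(s,t) in P.items():
    x,e=tri([(D['scene'],s),(D['top'],t)]); print(k,x.round(3),round(e,4))
# shelf board corners by eye in top at z=.08
for p in((157,139),(254,150),(248,197),(150,187)): print('shelf',at(D['top'],p,.08).round(3))
for p in((398,213),(459,220),(451,273),(395,262)): print('pad',at(D['top'],p,.004).round(3))
# bowl rim ellipse from colour
for c in D:
    h=cv2.cvtColor(D[c]['pixels'],cv2.COLOR_RGB2HSV); m=cv2.inRange(h,(4,170,100),(17,255,255))
    n,l,s,ct=cv2.connectedComponentsWithStats(m); 
    for i in np.argsort(-s[1:,4])[:3]+1: print(c,s[i],ct[i].round(1))
E
python3 b.py
```

```text
stone0 [ 0.467 -0.243  0.013] 0.0005
stone1 [ 0.409 -0.237  0.013] 0.0011
stone2 [ 0.391 -0.311  0.012] 0.0003
stone3 [ 0.448 -0.329  0.019] 0.0012
tinR [ 0.639 -0.176  0.047] 0.0007
tinB [ 0.595 -0.35   0.041] 0.0009
tinG [0.429 0.188 0.051] 0.0009
grip [0.44  0.328 0.157] 0.0028
cone [ 0.461 -0.027  0.056] 0.0007
bowlrim [ 0.461 -0.024  0.106] 0.0015
stripeE1 [0.631 0.423 0.034] 0.0058
stripeE2 [0.596 0.168 0.074] 0.0055
shelf [0.674 0.399 0.08 ]
shelf [0.647 0.163 0.08 ]
shelf [0.533 0.175 0.08 ]
shelf [0.556 0.412 0.08 ]
pad [ 0.503 -0.203  0.004]
pad [ 0.486 -0.365  0.004]
pad [ 0.349 -0.34   0.004]
pad [ 0.378 -0.193  0.004]
scene [ 212  203   74   68 3088] [248.5 233.7]
scene [328   0  41  31 910] [348.1  16.2]
scene [413 301  26  24 345] [425.5 312.5]
top [340 199  24  62 249] [356.4 231.9]
top [282  52  14  19 241] [288.   61.2]
top [165 162  85  12 171] [209.3 167.8]
```

Request:
{"api": "servo_tool", "payload": {"gripper": [85,85,85,85,85,85,85,85], "slide": [[0,0,-0.5],[0,0,-0.5],[0,0,0],[0,0,0],[0,0,0],[0,0,0],[0,0,0],[0,0,0]], "spin": [1,1,0.48,0,0,0,0,0]}}

```text
t: 2.9
tcp_pos: [0.2621, -0.5673, 0.2612]
ee_rot: [1.0, 0.0, -0.0, -0.0]
contact_force: [-0.4, -0.5, -0.3]
finger_gap: 0.0849
finger_force: 0.0
```

Request:
{"api": "servo_tool", "payload": {"gripper": [85,85,85,85,85,85,85,85], "slide": [[0.5,-1,0],[0.5,-1,0],[0.5,-1,0],[0.5,-1,0],[0.5,-1,0],[0.5,-1,0],[0.5,-1,0],[0.5,-1,0]], "spin": [0,0,0,0,0,0,0,0]}}

```text
t: 3.9
tcp_pos: [0.3826, -0.3265, 0.2615]
ee_rot: [1.0, -0.0, 0.0, 0.0]
contact_force: [0.3, 0.1, -0.0]
finger_gap: 0.0848
finger_force: 0.0
```

Request:
{"api": "servo_tool", "payload": {"gripper": [50,50,50,50,50,50,50,50], "slide": [[0.5,-0.8,0],[0.3,-0.8,0],[0,0,0],[0,0,0],[0,0,0],[0,0,0],[0,0,0],[0,0,0]], "spin": [0,0,0,0,0,0,0,0]}}

```text
t: 4.9
tcp_pos: [0.4061, -0.2795, 0.2613]
ee_rot: [1.0, -0.0, -0.0, -0.0]
contact_force: [-0.3, 0.7, 0.5]
finger_gap: 0.0501
finger_force: 0.0
```

```bash
cat > c.py <<'E'
from h import *
d=shot('wrist','w1'); print(np.array(d['pose']).round(3),d['fovy'],ctrl.observe()['tcp_pos'])
E
python3 c.py
```

```text
[[-0.001 -0.947 -0.321  0.489]
 [-1.     0.001  0.    -0.281]
 [ 0.     0.321 -0.947  0.404]
 [ 0.     0.     0.     1.   ]] 71.77116577531979 [ 0.40610702 -0.27945023  0.26127638]
```

View pics/w1.png

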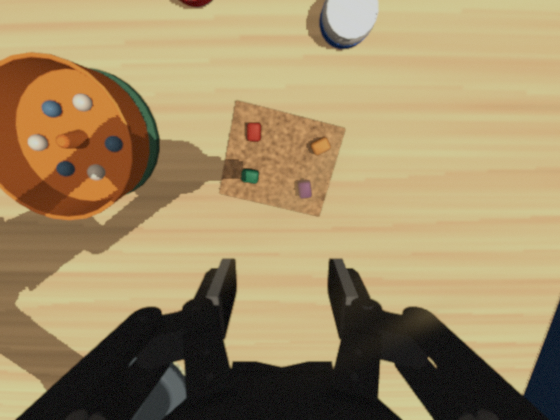

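The wrist view shows all four stones on the pad: red (253,131), amber (320,145), green (250,176), purple (305,189). I'll go lower to read their orientations.

Request:
{"api": "servo_tool", "payload": {"gripper": [50,50,50,50,50,50,50,50], "slide": [[0.5,0,0.8],[0.5,0,0.8],[0,0,0.8],[0,0,0.8],[0,0,0.8],[0,0,0],[0,0,0],[0,0,0]], "spin": [0,0,0,0,0,0,0,0]}}

```text
t: 5.95
tcp_pos: [0.4368, -0.2799, 0.1424]
ee_rot: [1.0, 0.0, 0.001, 0.001]
contact_force: [-0.3, -0.4, -0.1]
finger_gap: 0.0502
finger_force: 0.0
```

```bash
cat > st.py <<'E'
from h import *
import sys
d=shot('wrist',sys.argv[1])
h=cv2.cvtColor(cv2.GaussianBlur(d['pixels'],(3,3),0),cv2.COLOR_RGB2HSV)
R=dict(red=((0,190,90),(6,255,255)),amber=((10,190,140),(22,255,255)),green=((70,90,25),(95,255,255)),purple=((125,60,40),(165,255,255)))
for k,(a,b) in R.items():
    m=cv2.inRange(h,a,b)
    if k=='red': m|=cv2.inRange(h,(174,170,90),(180,255,255))
    n,l,s,ct=cv2.connectedComponentsWithStats(m)
    for i in np.argsort(-s[1:,4])[:3]+1:
        if s[i,4]<150: continue
        c=max(cv2.findContours((l==i).astype(np.uint8),0,cv2.CHAIN_APPROX_NONE)[0],key=len)[:,0]
        q=np.array([at(d,p,.016)[:2] for p in c.astype(float)]).astype(np.float32)*1000
        (x,y),(w,hh),an=cv2.minAreaRect(q)
        if w<hh: w,hh,an=hh,w,an-90
        print(k,s[i,4],ct[i].round(),'xy',round(x,1),round(y,1),'size',round(w,1),round(hh,1),'long axis deg',round((an+90)%180-90,1))
E
python3 st.py w2
```

```text
red 190 [241. 174.] xy 466.9 -244.6 size 22.7 16.1 long axis deg -3.0
amber 3260 [ 24. 220.] xy 402.5 -21.6 size 183.8 60.4 long axis deg -17.9
purple 359 [311. 247.] xy 391.1 -311.5 size 26.4 16.6 long axis deg 7.6
```

View pics/w2.png

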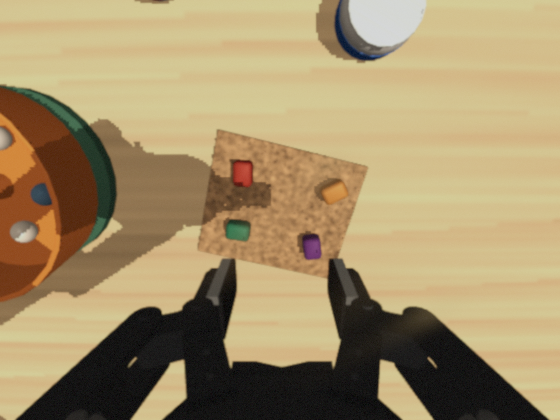

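```bash
cat > st2.py <<'E'
from h import *
d=shot('wrist'); im=cv2.cvtColor(d['pixels'],cv2.COLOR_RGB2LAB).astype(float)
for k,(u,v) in dict(red=(243,173),amber=(334,192),green=(238,231),purple=(311,247)).items():
    W=22; w=im[v-W:v+W,u-W:u+W]; ref=im[v-2:v+3,u-2:u+3].reshape(-1,3).mean(0)
    m=(np.linalg.norm((w-ref)[...,1:],axis=-1)<16).astype(np.uint8); m[:4]=m[-4:]=0
    n,l,s,ct=cv2.connectedComponentsWithStats(m); i=l[W,W]
    c=max(cv2.findContours((l==i).astype(np.uint8),0,cv2.CHAIN_APPROX_NONE)[0],key=len)[:,0]+[u-W,v-W]
    q=np.array([at(d,p,.014)[:2] for p in c.astype(float)]).astype(np.float32)*1000
    (x,y),(a,b),an=cv2.minAreaRect(q)
    if a<b: a,b,an=b,a,an-90
    print(k,ref.round(),s[i,4],'xy',round(x,1),round(y,1),'size',round(a,1),round(b,1),'long',round((an+90)%180-90,1))
E
python3 st2.py; python3 - <<'E'
import cv2
i=cv2.imread('pics/w2.png')[120:290,190:375]
cv2.imwrite('pics/w2c.png',cv2.resize(i,None,fx=3,fy=3,interpolation=2))
E
```

```text
red [118. 173. 162.] 403 xy 465.7 -243.6 size 23.1 17.1 long -1.9
amber [168. 144. 174.] 696 xy 448.4 -334.9 size 35.4 30.0 long -3.0
green [124. 101. 144.] 369 xy 408.3 -236.3 size 23.2 19.3 long 81.1
purple [ 91. 161. 107.] 312 xy 388.4 -312.1 size 23.2 16.3 long 7.6
```

View pics/w2c.png

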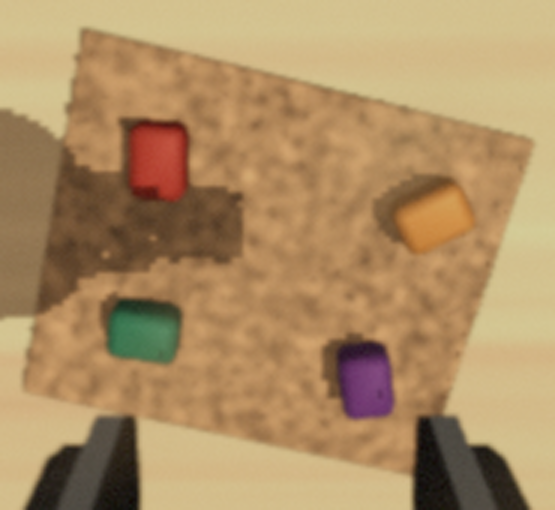

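The crop shows the red and purple stones long along x, green long along y, and amber with its long axis at about -65°. I'll grasp red first.

Request:
{"api": "servo_tool", "payload": {"gripper": [46,46,46,46,46,46,46,46], "slide": [[0.48,-0.6,0],[0.48,-0.6,0.5],[0,0,0.9],[0,0,0.9],[0,0,0.9],[0,0,0.9],[0,0,0.36],[0,0,0]], "spin": [0,0,0,0,0,0,0,0], "grip_force": 30}}

```text
t: 7.05
tcp_pos: [0.4649, -0.2434, 0.0074]
ee_rot: [1.0, -0.0, -0.0, -0.0]
contact_force: [0.4, 0.1, -0.7]
finger_gap: 0.0457
finger_force: 0.0
```

Request:
{"api": "servo_tool", "payload": {"gripper": [10,10,10,10,10,10,10,10], "slide": [[0,0,0],[0,0,0],[0,0,0],[0,0,0],[0,0,0],[0,0,0],[0,0,-0.5],[0,0,-0.5]], "spin": [0,0,0,0,0,0,0,0]}}

```text
t: 8.05
tcp_pos: [0.4649, -0.2433, 0.0385]
ee_rot: [1.0, -0.0, -0.0, -0.0]
contact_force: [0.9, -0.3, -0.3]
finger_gap: 0.0171
finger_force: 30.9
```

Request:
{"api": "servo_tool", "payload": {"gripper": [10,10,10,10,10,10,10,10], "slide": [[0,0,-1],[0,0,-1],[0,0,-1],[0.3,-1,-0.4],[0.3,-1,0],[0.3,-1,0],[0.3,-1,0],[0.3,-1,0]], "spin": [0,0,0,0,0,0,0,0]}}

```text
t: 9.05
tcp_pos: [0.5101, -0.0923, 0.1405]
ee_rot: [1.0, -0.0, 0.0, 0.0]
contact_force: [0.6, -0.6, 0.1]
finger_gap: 0.0173
finger_force: 30.9
```

Request:
{"api": "servo_tool", "payload": {"gripper": [10,10,10,10,10,10,10,10], "slide": [[0.1,-1,0],[0,-0.75,0],[0,0,0],[0,0,0.8],[0,0,0.8],[0,0,0.8],[0,0,0.3],[0,0,0]], "spin": [0,0,0,0,0,0,0,0]}}

```text
t: 10.05
tcp_pos: [0.5139, -0.0419, 0.0593]
ee_rot: [1.0, -0.0, 0.001, 0.0]
contact_force: [-0.5, -1.0, 1.8]
finger_gap: 0.0173
finger_force: 31.8
```

Request:
{"api": "servo_tool", "payload": {"gripper": [30,30,30,30,30,30,30,30], "slide": [[0,0,0],[0,0,0],[0,0,0],[0,0,0],[0,0,-0.6],[0,0,-0.8],[0,0,-0.8],[0,0,-0.8]], "spin": [0,0,0,0,0,0,0,0]}}

```text
t: 11.05
tcp_pos: [0.5127, -0.0407, 0.1492]
ee_rot: [1.0, 0.0, -0.0, -0.0]
contact_force: [0.9, -0.9, -0.0]
finger_gap: 0.0303
finger_force: 0.0
```

```bash
cat > c.py <<'E'
from h import *
import sys
d=shot('wrist',sys.argv[1]); print(ctrl.observe()['tcp_pos'])
print(proj(d,[.461,-.027,.07]),proj(d,[.461,-.027,.036]))
E
python3 c.py w3
```

```text
[ 0.51462374 -0.04119461  0.15194898]
[264.74847702 276.21617131] [266.65251343 257.85139545]
```

View pics/w3.png

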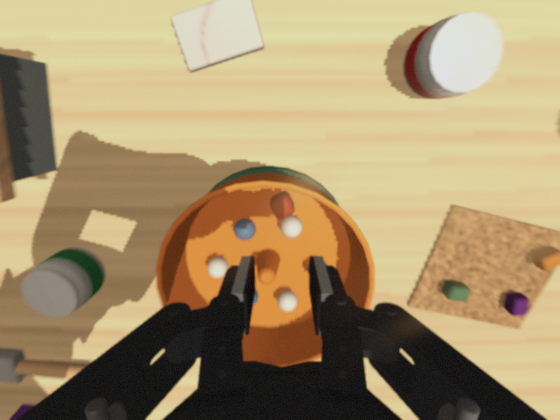

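Red is in the bowl at (284,205), and the cone shows where I predicted it. Green is next.

Request:
{"api": "servo_tool", "payload": {"gripper": [30,30,30,50,50,50,50,50], "slide": [[-0.43,0.81,0],[-0.43,0.81,0],[-0.43,0.81,0],[-0.43,0.81,0],[-0.43,0.81,0],[-0.43,0.81,0],[-0.43,0.81,0],[-0.46,0.83,0]], "spin": [0,0,0,0,0,0,0,0]}}

```text
t: 12.1
tcp_pos: [0.4083, -0.2365, 0.1481]
ee_rot: [1.0, 0.0, -0.0, -0.0]
contact_force: [1.1, -0.2, -0.5]
finger_gap: 0.0502
finger_force: 0.0
```

Request:
{"api": "servo_tool", "payload": {"gripper": [50,50,50,50,50,50,50,10], "slide": [[0,0,0.5],[0,0,0.9],[0,0,0.9],[0,0,0.9],[0,0,0.9],[0,0,0.7],[0,0,0],[0,0,0]], "spin": [0,0,0,0,0,0,0,0]}}

```text
t: 13.1
tcp_pos: [0.4089, -0.2359, 0.0048]
ee_rot: [1.0, 0.0, 0.0, 0.0]
contact_force: [-0.2, -0.1, 0.1]
finger_gap: 0.033
finger_force: 0.0
```

Request:
{"api": "servo_tool", "payload": {"gripper": [10,10,10,10,10,10,10,10], "slide": [[0,0,0],[0,0,0],[0,0,0],[0,0,0],[0,0,-0.6],[0,0,-1],[0,0,-1],[0,0,-1]], "spin": [0,0,0,0,0,0,0,0]}}

```text
t: 14.1
tcp_pos: [0.4086, -0.2356, 0.1134]
ee_rot: [1.0, -0.0, -0.0, -0.0]
contact_force: [1.1, -0.2, 0.2]
finger_gap: 0.0245
finger_force: 29.6
```

Request:
{"api": "servo_tool", "payload": {"gripper": [10,10,10,10,10,10,10,10], "slide": [[0.44,-0.93,-0.9],[0.44,-0.93,0],[0.44,-0.93,0],[0.44,-0.93,0],[0.44,-0.93,0],[0.44,-0.93,0],[0.44,-0.93,0],[0.4,-0.93,0]], "spin": [0,0,0,0,0,0,0,0]}}

```text
t: 15.1
tcp_pos: [0.5134, -0.0116, 0.1394]
ee_rot: [1.0, 0.0, -0.0, -0.0]
contact_force: [-0.3, -0.4, -0.7]
finger_gap: 0.0241
finger_force: 29.6
```

Request:
{"api": "servo_tool", "payload": {"gripper": [10,10,10,10,10,34,34,34], "slide": [[0,0,0.5],[0,0,0.9],[0,0,0.9],[0,0,0.37],[0,0,0],[0,0,0],[0,0,0],[0,0,0]], "spin": [0,0,0,0,0,0,0,0]}}

```text
t: 16.1
tcp_pos: [0.5134, -0.0129, 0.0595]
ee_rot: [1.0, -0.0, 0.0, 0.0]
contact_force: [0.7, 0.5, 0.6]
finger_gap: 0.0341
finger_force: 0.0
```

Request:
{"api": "servo_tool", "payload": {"gripper": [34,34,34,34,50,50,50,50], "slide": [[0,0,0],[0,0,-0.8],[0,0,-1],[0,0,-1],[-0.4,1,0],[-0.4,1,0],[-0.4,1,0],[-0.4,1,0]], "spin": [0,0,0,0,0,0,0,0]}}

```text
t: 17.1
tcp_pos: [0.4649, -0.1335, 0.1435]
ee_rot: [1.0, 0.0, 0.0, 0.0]
contact_force: [-0.3, -0.9, 0.0]
finger_gap: 0.0499
finger_force: 0.0
```

Request:
{"api": "servo_tool", "payload": {"gripper": [50,50,50,50,50,50,50,50], "slide": [[-0.4,1,0],[-0.4,1,0],[-0.4,1,0],[-0.4,1,0],[0,0.7,0],[0,0,0],[0,0,0],[0,0,0]], "spin": [0,0,0,0,0,0,0,0]}}

```text
t: 18.1
tcp_pos: [0.4173, -0.2723, 0.1433]
ee_rot: [1.0, 0.001, -0.0, -0.0]
contact_force: [-0.4, -0.4, -0.9]
finger_gap: 0.05
finger_force: 0.0
```

```bash
cat > st3.py <<'E'
from h import *
d=shot('wrist'); im=cv2.cvtColor(d['pixels'],cv2.COLOR_RGB2LAB).astype(float)
print(ctrl.observe()['tcp_pos'])
for k,X in dict(amber=(.446,-.333,.014),purple=(.3885,-.312,.014)).items():
    u,v=proj(d,X).round().astype(int); W=22; w=im[v-W:v+W,u-W:u+W]; ref=im[v-1:v+2,u-1:u+2].reshape(-1,3).mean(0)
    m=(np.linalg.norm((w-ref)[...,1:],axis=-1)<12).astype(np.uint8); m[:4]=m[-4:]=0
    n,l,s,ct=cv2.connectedComponentsWithStats(m); i=l[W,W]
    c=max(cv2.findContours((l==i).astype(np.uint8),0,cv2.CHAIN_APPROX_NONE)[0],key=len)[:,0]+[u-W,v-W]
    q=np.array([at(d,p,.014)[:2] for p in c.astype(float)]).astype(np.float32)*1000
    (x,y),(a,b),an=cv2.minAreaRect(q)
    if a<b: a,b,an=b,a,an-90
    print(k,(u,v),ref.round(),s[i,4],'xy',round(x,1),round(y,1),'size',round(a,1),round(b,1),'long',round((an+90)%180-90,1))
E
python3 st3.py
```

```text
[ 0.41739411 -0.27246047  0.14336765]
amber (np.int64(345), np.int64(174)) [168. 144. 174.] 432 xy 447.6 -332.9 size 23.3 17.5 long -62.5
purple (np.int64(320), np.int64(230)) [ 96. 160. 108.] 313 xy 388.6 -312.4 size 22.2 16.2 long 10.7
```

Request:
{"api": "servo_tool", "payload": {"gripper": [46,46,46,46,46,46,46,46], "slide": [[-0.48,0.67,0.3],[-0.48,0.67,0.5],[0,0,0.9],[0,0,0.9],[0,0,0.9],[0,0,0.9],[0,0,0.16],[0,0,0]], "spin": [0,0,0,0,0,0,0,0]}}

```text
t: 19.15
tcp_pos: [0.3887, -0.3136, 0.0068]
ee_rot: [1.0, 0.0, -0.0, -0.0]
contact_force: [-0.4, -0.0, -0.4]
finger_gap: 0.0459
finger_force: 0.0
```

Request:
{"api": "servo_tool", "payload": {"gripper": [10,10,10,10,10,10,10,10], "slide": [[0,0,0],[0,0,0],[0,0,0],[0,0,0],[0,0,0],[0,0,-0.6],[0,0,-1],[0,0,-1]], "spin": [0,0,0,0,0,0,0,0]}}

```text
t: 20.15
tcp_pos: [0.3883, -0.3137, 0.0855]
ee_rot: [1.0, -0.0, -0.0, -0.0]
contact_force: [-0.4, -0.2, 0.2]
finger_gap: 0.0173
finger_force: 30.8
```

Request:
{"api": "servo_tool", "payload": {"gripper": [10,10,10,10,10,10,10,10], "slide": [[0,0,-1],[0.1,-1,-0.8],[0.1,-1,0],[0.1,-1,0],[0.1,-1,0],[0.1,-1,0],[0.1,-1,0],[0.08,-1,0]], "spin": [0,0,0,0,0,0,0,0]}}

```text
t: 21.15
tcp_pos: [0.4089, -0.1029, 0.1389]
ee_rot: [1.0, -0.0, 0.0, 0.0]
contact_force: [0.1, -0.1, -0.3]
finger_gap: 0.0172
finger_force: 30.8
```

Request:
{"api": "servo_tool", "payload": {"gripper": [10,10,10,10,10,10,10,10], "slide": [[0,-1,0],[0,-1,0],[0,0,0],[0,0,0],[0,0,0.6],[0,0,0.9],[0,0,0.9],[0,0,0.2]], "spin": [0,0,0,0,0,0,0,0]}}

```text
t: 22.15
tcp_pos: [0.4085, -0.0447, 0.0595]
ee_rot: [1.0, -0.001, -0.001, -0.0]
contact_force: [-0.4, 0.3, 1.7]
finger_gap: 0.017
finger_force: 30.9
```

Request:
{"api": "servo_tool", "payload": {"gripper": [30,30,30,30,30,30,30,50], "slide": [[0,0,0],[0,0,0],[0,0,0],[0,0,-0.8],[0,0,-1],[0,0,-1],[0.2,1,0],[0.2,1,0]], "spin": [0,0,0,0,0,0,0,0]}}

```text
t: 23.15
tcp_pos: [0.4214, -0.1043, 0.1459]
ee_rot: [1.0, 0.001, 0.001, 0.001]
contact_force: [0.9, -0.8, 0.4]
finger_gap: 0.0469
finger_force: 0.0
```

Request:
{"api": "servo_tool", "payload": {"gripper": [50,50,50,50,50,50,50,50], "slide": [[0.2,1,0],[0.2,1,0],[0.2,1,0],[0.2,1,0],[0.09,1,0],[0,1,0],[0,1,0],[0,0.6,0]], "spin": [0,0,0,0,0,0,0,0]}}

```text
t: 24.15
tcp_pos: [0.4476, -0.3332, 0.1452]
ee_rot: [1.0, -0.0, 0.0, 0.0]
contact_force: [-0.0, -0.2, 0.8]
finger_gap: 0.0499
finger_force: 0.0
```

Request:
{"api": "servo_tool", "payload": {"gripper": [50,50,50,50,50,50,50,50], "slide": [[0,0,0],[0,0,0.6],[0,0,0.9],[0,0,0.9],[0,0,0.9],[0,0,0.9],[0,0,0.3],[0,0,0]], "spin": [-0.95,-0.95,-0.85,0,0,0,0,0]}}

```text
t: 25.15
tcp_pos: [0.4475, -0.3315, 0.0096]
ee_rot: [0.971, 0.238, -0.0, -0.0]
contact_force: [-0.2, -0.1, 1.1]
finger_gap: 0.0498
finger_force: 0.0
```

Request:
{"api": "servo_tool", "payload": {"gripper": [10,10,10,10,10,10,10,10], "slide": [[0,0,0],[0,0,0],[0,0,0],[0,0,0],[0,0,0],[0,0,-0.6],[0,0,-1],[0,0,-1]], "spin": [0,0,0,0,0,0,0,0]}}

```text
t: 26.15
tcp_pos: [0.4474, -0.3317, 0.0892]
ee_rot: [0.971, 0.238, -0.0, -0.0]
contact_force: [-0.7, 0.2, -0.2]
finger_gap: 0.0233
finger_force: 29.5
```

Request:
{"api": "servo_tool", "payload": {"gripper": [10,10,10,10,10,10,10,10], "slide": [[0,0,-1],[0,0,-0.7],[0,0,0],[0,0,0],[0,0,0],[0,0,0],[0,0,0],[0,0,0]], "spin": [0.95,0.95,0.85,0,0,0,0,0]}}

```text
t: 27.15
tcp_pos: [0.4475, -0.3318, 0.1384]
ee_rot: [1.0, 0.0, -0.0, -0.0]
contact_force: [-0.3, 0.2, -0.6]
finger_gap: 0.0232
finger_force: 29.5
```

Request:
{"api": "servo_tool", "payload": {"gripper": [10,10,10,10,10,10,10,10], "slide": [[-0.16,-1,0],[-0.16,-1,0],[-0.16,-1,0],[-0.16,-1,0],[-0.16,-1,0],[-0.16,-1,0],[-0.16,-1,0],[-0.16,-1,0]], "spin": [0,0,0,0,0,0,0,0]}}

```text
t: 28.15
tcp_pos: [0.4092, -0.091, 0.1387]
ee_rot: [1.0, -0.0, 0.0, 0.0]
contact_force: [0.6, 0.2, -0.5]
finger_gap: 0.0231
finger_force: 29.5
```

Request:
{"api": "servo_tool", "payload": {"gripper": [10,10,10,10,10,10,10,10], "slide": [[0,-1,0],[0,-1,0],[0,-0.67,0],[0,0,0.5],[0,0,0.9],[0,0,0.9],[0,0,0.3],[0,0,0]], "spin": [0,0,0,0,0,0,0,0]}}

```text
t: 29.15
tcp_pos: [0.4089, -0.0117, 0.0604]
ee_rot: [1.0, -0.0, -0.001, -0.0]
contact_force: [-0.5, 1.0, -0.1]
finger_gap: 0.0231
finger_force: 29.6
```

Request:
{"api": "servo_tool", "payload": {"gripper": [34,34,34,34,34,34,34,34], "slide": [[0,0,0],[0,0,0],[0,0,0],[0,0,-0.6],[0,0,-1],[0,0,-1],[0,0,-1],[0,0,-1]], "spin": [0,0,0,0,0,0,0,0]}}

```text
t: 30.15
tcp_pos: [0.4089, -0.0116, 0.1999]
ee_rot: [1.0, -0.0, 0.0, 0.0]
contact_force: [0.0, 0.1, 0.3]
finger_gap: 0.0343
finger_force: 0.0
```

Request:
{"api": "servo_tool", "payload": {"gripper": [45,45,45,45,45,45,45,45], "slide": [[0,0,-1],[0,0,-1],[0,-1,-0.5],[0,-1,0],[0,-1,0],[0,-1,0],[0,0,0],[0,0,0]], "spin": [0,0,0,0,0,0,0,0]}}

```text
t: 31.15
tcp_pos: [0.409, 0.1079, 0.2737]
ee_rot: [1.0, 0.0, 0.0, 0.0]
contact_force: [0.5, -0.8, 0.5]
finger_gap: 0.0449
finger_force: 0.0
```

```bash
python3 c.py w4
```

```text
[0.40905623 0.10765064 0.27362016]
[395.88219318 141.76294575] [385.99566738 139.27178302]
```

View pics/w4.png

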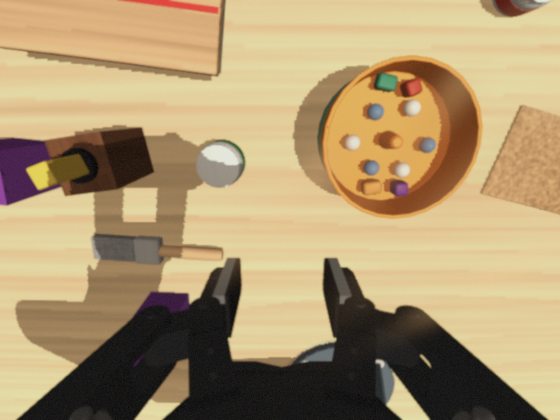

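All four stones and six beads are in the bowl: green (387,82), red (411,88), amber (371,187), purple (400,189). The dark brown stand with the yellow grip is at (110,160), with purple decoys beside it. Next I'll look at the stirrer from two places.

Request:
{"api": "servo_tool", "payload": {"gripper": [45,45,45,45,45,45,45,45], "slide": [[0,-1,-0.5],[0,-1,-0.5],[0,-1,0],[0,-1,0],[0,-1,0],[0,-1,0],[0,0,0],[0,0,0]], "spin": [0,0,0,0,0,0,0,0]}}

```text
t: 32.2
tcp_pos: [0.4093, 0.2871, 0.3034]
ee_rot: [1.0, -0.0, -0.0, 0.0]
contact_force: [-0.4, -0.6, -0.3]
finger_gap: 0.0451
finger_force: 0.0
```

```bash
cat > yl.py <<'E'
from h import *
import sys,pickle
d=shot('wrist',sys.argv[1]); pickle.dump(d,open(sys.argv[1]+'.pkl','wb')); print(ctrl.observe()['tcp_pos'])
h=cv2.cvtColor(d['pixels'],cv2.COLOR_RGB2HSV); m=cv2.inRange(h,(20,170,90),(34,255,255))
n,l,s,ct=cv2.connectedComponentsWithStats(m)
for i in np.argsort(-s[1:,4])[:3]+1: print(s[i],ct[i].round())
for t in ('stirrer','stand'): print(t,[(np.round(q['point']).tolist(),round(q['score'],2)) for q in cams.tip_of('wrist',t)[:4]])
E
python3 yl.py w5
```

```text
[0.40924862 0.28699274 0.30345568]
[226 151  31  27 196] [246. 160.]
[226 166  23  16  51] [235. 177.]
[226 164   1   1   1] [226. 164.]
stirrer [([251.0, 148.0], 0.65)]
stand [([272.0, 297.0], 0.81), ([108.0, 43.0], 0.78), ([170.0, 153.0], 0.55)]
```

Request:
{"api": "servo_tool", "payload": {"gripper": [45,45,45,45,45,45,45,45], "slide": [[0,-1,0],[0,-1,0],[0,0,0],[0,0,0],[0,0,0],[0,0,0],[0,0,0],[0,0,0]], "spin": [0,0,0,0,0,0,0,0]}}

```text
t: 33.35
tcp_pos: [0.4092, 0.3481, 0.3037]
ee_rot: [1.0, -0.0, 0.0, -0.0]
contact_force: [0.1, 0.2, 0.5]
finger_gap: 0.0448
finger_force: 0.0
```

```bash
python3 yl.py w6; python3 - <<'E'
import cv2,numpy as np
a=cv2.imread('pics/w5.png');b=cv2.imread('pics/w6.png')
cv2.imwrite('pics/w56.png',np.vstack([a[40:320,:],b[40:320,:]]))
E
```

```text
[0.40923404 0.34817092 0.30364012]
[287 151  17  14 101] [294. 157.]
[303 156   2   1   2] [304. 156.]
stirrer [([291.0, 149.0], 0.91)]
stand [([298.0, 150.0], 0.97), ([212.0, 159.0], 0.92), ([307.0, 298.0], 0.78), ([154.0, 39.0], 0.61)]
```

View pics/w56.png

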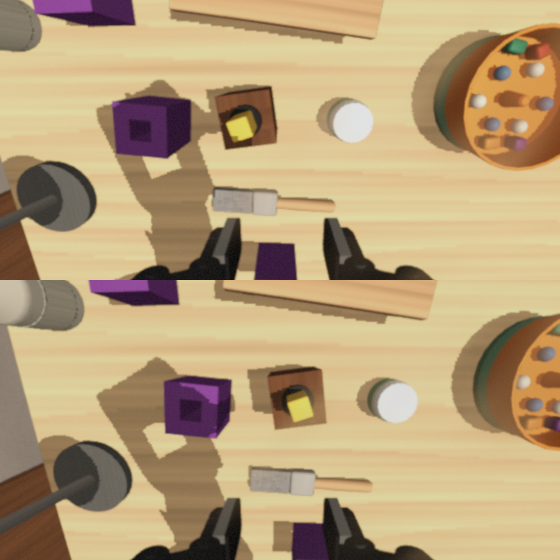

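```bash
python3 - <<'E'
import cv2,numpy as np
a=cv2.imread('pics/w5.png')[120:200,200:290];b=cv2.imread('pics/w6.png')[120:200,255:345]
cv2.imwrite('pics/w56c.png',cv2.resize(np.hstack([a,b]),None,fx=4.4,fy=4.4,interpolation=2))
for im,u,v in((a,40,44),(b,43,45)): print(cv2.cvtColor(im,cv2.COLOR_BGR2HSV)[v-3:v+20:4,u-10:u+11:4].tolist())
E
```

```text
[[[23, 167, 195], [26, 155, 222], [27, 147, 224], [28, 146, 223], [26, 152, 221], [21, 181, 141]], [[27, 152, 223], [27, 149, 224], [27, 149, 223], [27, 148, 223], [27, 146, 224], [22, 176, 154]], [[26, 153, 222], [27, 150, 223], [27, 149, 223], [27, 149, 223], [27, 148, 224], [24, 165, 206]], [[24, 166, 198], [27, 150, 225], [27, 150, 223], [27, 148, 224], [27, 147, 224], [27, 150, 223]], [[16, 172, 83], [22, 172, 160], [26, 157, 208], [27, 149, 224], [25, 157, 215], [22, 176, 152]], [[10, 161, 68], [21, 174, 133], [19, 170, 102], [13, 163, 78], [12, 153, 65], [12, 151, 66]]]
[[[22, 172, 172], [26, 150, 217], [28, 141, 220], [28, 140, 220], [28, 136, 219], [26, 142, 214]], [[23, 167, 179], [28, 143, 221], [28, 140, 220], [28, 139, 219], [28, 137, 218], [28, 134, 219]], [[20, 150, 90], [27, 144, 219], [27, 140, 220], [28, 140, 219], [28, 136, 217], [28, 133, 218]], [[14, 118, 97], [25, 147, 213], [27, 140, 219], [27, 138, 218], [27, 133, 218], [27, 133, 217]], [[14, 140, 138], [21, 152, 186], [27, 140, 219], [26, 138, 216], [25, 139, 207], [20, 131, 171]], [[15, 137, 141], [16, 131, 152], [19, 137, 166], [16, 127, 151], [16, 121, 152], [16, 123, 151]]]
```

View pics/w56c.png

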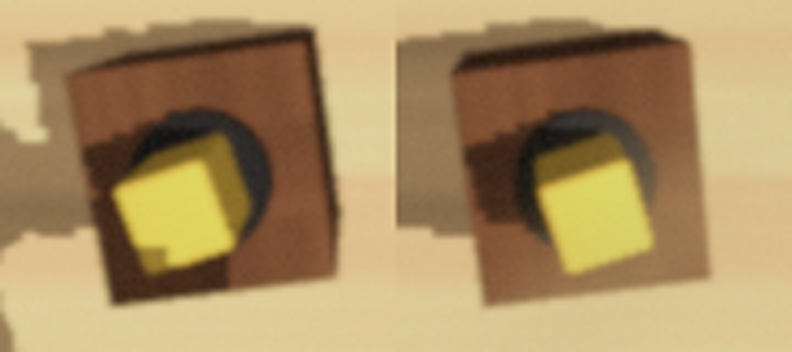

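The crop shows the dark brown block with the stirrer's collar and yellow grip, so this is the real stand. Now I'll triangulate the corners of the grip's top face.

```bash
python3 - <<'E'
from h import *
import pickle
a=pickle.load(open('w5.pkl','rb'));b=pickle.load(open('w6.pkl','rb'))
for nm,A,B in(('grip',[(113,192),(207,157),(240,245),(148,277)],[(538,190),(627,157),(655,242),(570,276)]),('stand',[(67,73),(312,32),(335,275),(113,305)],[(455,73),(690,42),(710,278),(487,306)])):
    Q=[]
    for p,q in zip(A,B):
        x,e=tri([(a,np.array(p)/4.4+[200,120]-.4),(b,(np.array(q)-[396,0])/4.4+[255,120]-.4)]); Q.append(x)
    Q=np.array(Q); print(nm,Q.mean(0).round(4),Q[:,2].round(3))
    z=.158 if nm=='grip' else .1
    for d,P,o in((a,A,[200,120]),(b,B,[168.0-3,120])):
        if d is b: P=[(p[0]-396,p[1]) for p in P]; o=[255,120]
        C=np.array([at(d,np.array(p)/4.4+np.array(o)-.4,z)[:2] for p in P])
        e=[np.degrees(np.arctan2(*(C[(i+1)%4]-C[i])[::-1])) for i in range(4)]
        print(C.mean(0).round(4),'sides mm',[round(1000*np.linalg.norm(C[(i+1)%4]-C[i]),1) for i in range(4)],'yaw',[round((x+45)%90-45,1) for x in e])
E
```

```text
grip [0.4391 0.3279 0.1548] [0.158 0.15  0.151 0.161]
[0.4394 0.3276] sides mm [np.float64(22.9), np.float64(21.1), np.float64(22.7), np.float64(20.8)] yaw [np.float64(19.9), np.float64(18.7), np.float64(19.1), np.float64(19.3)]
[0.4397 0.3283] sides mm [np.float64(21.2), np.float64(20.5), np.float64(20.9), np.float64(21.2)] yaw [np.float64(20.4), np.float64(19.7), np.float64(22.3), np.float64(20.7)]
stand [0.44   0.3274 0.097 ] [0.102 0.085 0.1   0.101]
[0.4406 0.3275] sides mm [np.float64(65.5), np.float64(65.0), np.float64(62.6), np.float64(63.5)] yaw [np.float64(9.0), np.float64(4.9), np.float64(7.7), np.float64(7.5)]
[0.4396 0.328 ] sides mm [np.float64(62.1), np.float64(63.7), np.float64(62.4), np.float64(63.7)] yaw [np.float64(7.3), np.float64(7.4), np.float64(7.3), np.float64(7.2)]
```

Request:
{"api": "servo_tool", "payload": {"gripper": [45,45,45,45,45,45,45,45], "slide": [[1,0.67,0],[0,0,0],[0,0,0],[0,0,0.8],[0,0,0.8],[0,0,0.8],[0,0,0],[0,0,0]], "spin": [0,-1,-1,0,0,0,0,0], "grip_force": 60}}

```text
t: 34.5
tcp_pos: [0.4398, 0.3285, 0.2324]
ee_rot: [0.985, 0.174, 0.001, -0.0]
contact_force: [-0.1, 0.5, 0.2]
finger_gap: 0.0451
finger_force: 0.0
```

Request:
{"api": "servo_tool", "payload": {"gripper": [45,45,45,45,45,45,45,45], "slide": [[0,0,0.6],[0,0,0.6],[0,0,0.6],[0,0,0.6],[0,0,0.6],[0,0,0.6],[0,0,0.2],[0,0,0]], "spin": [0,0,0,0,0,0,0,0]}}

```text
t: 35.5
tcp_pos: [0.4398, 0.3285, 0.1182]
ee_rot: [0.985, 0.174, 0.001, -0.0]
contact_force: [1.1, 0.2, -0.0]
finger_gap: 0.0449
finger_force: 0.0
```

Request:
{"api": "servo_tool", "payload": {"gripper": [15,15,15,15,15,15,15,15], "slide": [[0,0,0],[0,0,0],[0,0,0],[0,0,0],[0,0,0],[0,0,0],[0,0,0],[0,0,0]], "spin": [0,0,0,0,0,0,0,0]}}

```text
t: 36.5
tcp_pos: [0.4399, 0.3285, 0.1186]
ee_rot: [0.985, 0.174, 0.001, -0.0]
contact_force: [-0.2, -0.3, 6.5]
finger_gap: 0.0215
finger_force: 59.3
```

Request:
{"api": "servo_tool", "payload": {"gripper": [15,15,15,15,15,15,15,15], "slide": [[0,0,-0.4],[0,0,-0.7],[0,0,-0.7],[0,0,-0.7],[0,0,-0.7],[0,0,-0.7],[0,0,-0.3],[0,0,0]], "spin": [0,0,0,0,0,0,0,0]}}

```text
t: 37.5
tcp_pos: [0.4392, 0.3282, 0.2441]
ee_rot: [0.985, 0.174, 0.0, -0.0]
contact_force: [0.4, 0.4, -1.0]
finger_gap: 0.0211
finger_force: 58.6
```

Request:
{"api": "servo_tool", "payload": {"gripper": [15,15,15,15,15,15,15,15], "slide": [[0,0,0],[0,0,0],[0,0,0],[0,0,0],[0.2,0.5,0],[0.2,0.8,0],[0.2,0.8,0],[0.1,0.9,0]], "spin": [0.5,0.5,0.5,0.5,0,0,0,0]}}

```text
t: 38.5
tcp_pos: [0.4604, 0.2364, 0.243]
ee_rot: [1.0, 0.001, -0.0, 0.0]
contact_force: [0.6, 0.1, -1.0]
finger_gap: 0.0214
finger_force: 58.7
```

Request:
{"api": "servo_tool", "payload": {"gripper": [15,15,15,15,15,15,15,15], "slide": [[0,1,0],[0,1,0],[0,1,0],[0,1,0],[0,1,0],[0,1,0],[0,0.7,0],[0,0.3,0]], "spin": [0,0,0,0,0,0,0,0]}}

```text
t: 39.5
tcp_pos: [0.4598, 0.0265, 0.2432]
ee_rot: [1.0, -0.001, -0.0, 0.0]
contact_force: [-0.3, -0.2, -1.1]
finger_gap: 0.0213
finger_force: 58.8
```

```bash
python3 - <<'E'
from h import *
d=shot('wrist','w7'); s=shot('scene','s7'); print(ctrl.observe()['tcp_pos'])
a=d['pixels']; b=cv2.resize(s['pixels'][120:330,150:350],(560,588))[:420]
cv2.imwrite('pics/w7b.png',cv2.resize(np.hstack([a,b]),(800,300),interpolation=3)[:,:,::-1])
E
```

```text
[0.46001813 0.02718449 0.24335504]
```

View pics/w7b.png

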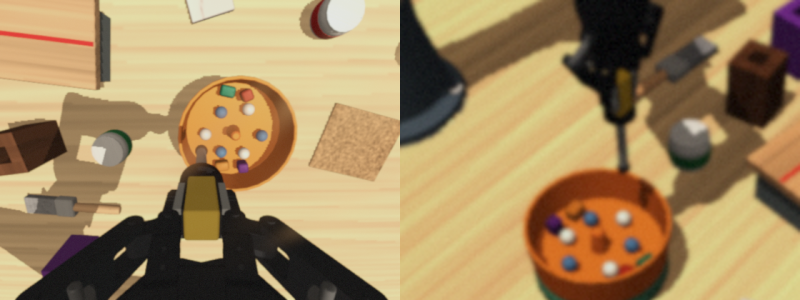

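The stirrer is held upright over the free +y side of the channel. Now I'll lower it and begin stirring.

Request:
{"api": "servo_tool", "payload": {"gripper": [15,15,15,15,15,15,15,15], "slide": [[0,0,0.5],[0,0,0.6],[0,0,0.6],[0,0,0.6],[0,0,0.4],[0,0,0.23],[0,0,0],[0,0,0]], "spin": [0,0,0,0,0,0,0,0]}}

```text
t: 40.6
tcp_pos: [0.4598, 0.0283, 0.1556]
ee_rot: [1.0, 0.0, -0.0, 0.0]
contact_force: [-0.8, -0.7, -0.8]
finger_gap: 0.0215
finger_force: 58.8
```

Request:
{"api": "servo_tool", "payload": {"gripper": [15,15,15,15,15,15,15,15], "slide": [[0,0,0.05],[0,0.1,0],[0,0.1,0],[0,0.1,0],[0,0,0],[0,0,0],[0,0,0],[0,0,0]], "spin": [0,0,0,0,0,0,0,0]}}

```text
t: 41.6
tcp_pos: [0.4602, 0.0192, 0.1542]
ee_rot: [1.0, 0.0, 0.0, -0.0]
contact_force: [0.0, -0.4, -0.2]
finger_gap: 0.0213
finger_force: 58.8
```

Request:
{"api": "servo_tool", "payload": {"gripper": [15,15,15,15,15,15,15,15], "slide": [[-0.3,0.03,0],[-0.29,0.085,0],[-0.265,0.14,0],[-0.23,0.19,0],[-0.19,0.23,0],[-0.14,0.265,0],[-0.085,0.29,0],[-0.03,0.3,0]], "spin": [0,0,0,0,0,0,0,0]}}

```text
t: 42.6
tcp_pos: [0.4143, -0.0275, 0.1542]
ee_rot: [1.0, -0.0, 0.0, 0.0]
contact_force: [1.4, -0.2, 0.1]
finger_gap: 0.0218
finger_force: 58.8
```

Request:
{"api": "servo_tool", "payload": {"gripper": [15,15,15,15,15,15,15,15], "slide": [[0.03,0.3,0],[0.085,0.29,0],[0.14,0.265,0],[0.19,0.23,0],[0.23,0.19,0],[0.265,0.14,0],[0.29,0.085,0],[0.3,0.03,0]], "spin": [0,0,0,0,0,0,0,0]}}

```text
t: 43.6
tcp_pos: [0.4608, -0.0727, 0.1542]
ee_rot: [1.0, -0.0, -0.0, -0.0]
contact_force: [-0.4, -0.5, -1.1]
finger_gap: 0.0216
finger_force: 58.8
```

Low forces and good tracking, so I'll finish the turn and check it.

Request:
{"api": "servo_tool", "payload": {"gripper": [15,15,15,15,15,15,15,15], "slide": [[0.3,-0.03,0],[0.29,-0.085,0],[0.265,-0.14,0],[0.23,-0.19,0],[0.19,-0.23,0],[0.14,-0.265,0],[0.085,-0.29,0],[0.03,-0.3,0]], "spin": [0,0,0,0,0,0,0,0]}}

```text
t: 44.6
tcp_pos: [0.5061, -0.0261, 0.1542]
ee_rot: [1.0, 0.0, -0.0, 0.0]
contact_force: [0.9, -0.1, -1.2]
finger_gap: 0.0212
finger_force: 58.7
```

Request:
{"api": "servo_tool", "payload": {"gripper": [15,15,15,15,15,15,15,15], "slide": [[-0.03,-0.3,0],[-0.085,-0.29,0],[-0.14,-0.265,0],[-0.19,-0.23,0],[-0.23,-0.19,0],[-0.265,-0.14,0],[-0.29,-0.085,0],[-0.3,-0.03,0]], "spin": [0,0,0,0,0,0,0,0]}}

```text
t: 45.6
tcp_pos: [0.4595, 0.0192, 0.1542]
ee_rot: [1.0, -0.0, -0.0, 0.0]
contact_force: [-0.2, -0.1, -1.2]
finger_gap: 0.0216
finger_force: 58.7
```

```bash
cat > v.py <<'E'
from h import *
import sys
d=shot('wrist','x'); s=shot('scene','y'); print(ctrl.observe()['tcp_pos'])
a=d['pixels']; b=cv2.resize(s['pixels'][120:330,150:350],(560,588))[:420]
cv2.imwrite(f'pics/{sys.argv[1]}.png',cv2.resize(np.hstack([a,b]),(800,300),interpolation=3)[:,:,::-1])
E
python3 v.py w8
```

```text
[0.45853099 0.01935233 0.15409815]
```

View pics/w8.png

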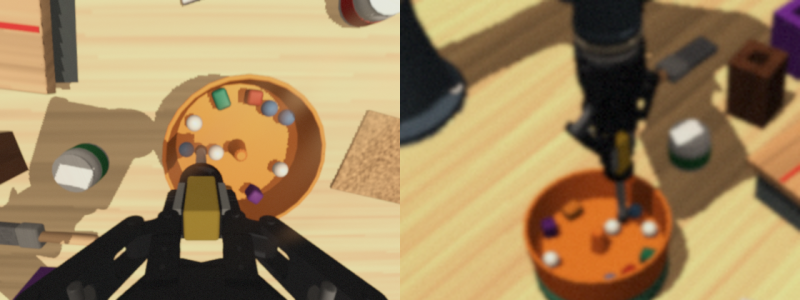

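One turn is done with everything still inside and nothing wedged. Two more turns plus a quarter for margin.

Request:
{"api": "servo_tool", "payload": {"gripper": [15,15,15,15,15,15,15,15], "slide": [[-0.3,0.03,0],[-0.29,0.085,0],[-0.265,0.14,0],[-0.23,0.19,0],[-0.19,0.23,0],[-0.14,0.265,0],[-0.085,0.29,0],[-0.03,0.3,0]], "spin": [0,0,0,0,0,0,0,0]}}

```text
t: 46.7
tcp_pos: [0.4143, -0.0275, 0.1542]
ee_rot: [1.0, -0.0, 0.0, 0.0]
contact_force: [-0.1, -1.4, -1.2]
finger_gap: 0.0215
finger_force: 58.7
```

Request:
{"api": "servo_tool", "payload": {"gripper": [15,15,15,15,15,15,15,15], "slide": [[0.04,0.3,0],[0.095,0.29,0],[0.15,0.265,0],[0.2,0.23,0],[0.24,0.19,0],[0.27,0.14,0],[0.29,0.085,0],[0.3,0.03,0]], "spin": [0,0,0,0,0,0,0,0]}}

```text
t: 47.7
tcp_pos: [0.4625, -0.0727, 0.1542]
ee_rot: [1.0, 0.0, 0.0, -0.0]
contact_force: [-0.3, -0.3, 0.0]
finger_gap: 0.0215
finger_force: 58.7
```

Request:
{"api": "servo_tool", "payload": {"gripper": [15,15,15,15,15,15,15,15], "slide": [[0.3,-0.03,0],[0.29,-0.085,0],[0.265,-0.14,0],[0.23,-0.19,0],[0.19,-0.23,0],[0.14,-0.265,0],[0.085,-0.29,0],[0.03,-0.3,0]], "spin": [0,0,0,0,0,0,0,0]}}

```text
t: 48.7
tcp_pos: [0.5077, -0.026, 0.1542]
ee_rot: [1.0, 0.0, -0.0, -0.0]
contact_force: [-0.8, 0.1, -1.4]
finger_gap: 0.0212
finger_force: 58.7
```

Request:
{"api": "servo_tool", "payload": {"gripper": [15,15,15,15,15,15,15,15], "slide": [[-0.03,-0.3,0],[-0.085,-0.29,0],[-0.14,-0.265,0],[-0.19,-0.23,0],[-0.23,-0.19,0],[-0.265,-0.14,0],[-0.29,-0.085,0],[-0.3,-0.03,0]], "spin": [0,0,0,0,0,0,0,0]}}

```text
t: 49.7
tcp_pos: [0.4611, 0.0192, 0.1542]
ee_rot: [1.0, 0.0, -0.0, 0.0]
contact_force: [0.4, -0.4, -1.4]
finger_gap: 0.0214
finger_force: 58.7
```

Request:
{"api": "servo_tool", "payload": {"gripper": [15,15,15,15,15,15,15,15], "slide": [[-0.3,0.03,0],[-0.29,0.085,0],[-0.265,0.14,0],[-0.23,0.19,0],[-0.19,0.23,0],[-0.14,0.265,0],[-0.085,0.29,0],[-0.03,0.3,0]], "spin": [0,0,0,0,0,0,0,0]}}

```text
t: 50.7
tcp_pos: [0.416, -0.0275, 0.1542]
ee_rot: [1.0, -0.0, 0.0, 0.0]
contact_force: [0.1, 0.3, -1.3]
finger_gap: 0.0216
finger_force: 58.7
```

Request:
{"api": "servo_tool", "payload": {"gripper": [15,15,15,15,15,15,15,15], "slide": [[0.03,0.3,0],[0.085,0.29,0],[0.14,0.265,0],[0.19,0.23,0],[0.23,0.19,0],[0.265,0.14,0],[0.29,0.085,0],[0.3,0.03,0]], "spin": [0,0,0,0,0,0,0,0]}}

```text
t: 51.7
tcp_pos: [0.4625, -0.0727, 0.1542]
ee_rot: [1.0, -0.0, 0.0, -0.0]
contact_force: [0.0, -0.4, -1.2]
finger_gap: 0.021
finger_force: 58.7
```

Request:
{"api": "servo_tool", "payload": {"gripper": [15,15,15,15,15,15,15,15], "slide": [[0.3,-0.03,0],[0.29,-0.085,0],[0.265,-0.14,0],[0.23,-0.19,0],[0.19,-0.23,0],[0.14,-0.265,0],[0.085,-0.29,0],[0.03,-0.3,0]], "spin": [0,0,0,0,0,0,0,0]}}

```text
t: 52.7
tcp_pos: [0.5077, -0.026, 0.1542]
ee_rot: [1.0, 0.0, -0.0, -0.0]
contact_force: [0.2, -0.1, 0.1]
finger_gap: 0.0213
finger_force: 58.7
```

Request:
{"api": "servo_tool", "payload": {"gripper": [15,15,15,15,15,15,15,15], "slide": [[-0.03,-0.3,0],[-0.085,-0.29,0],[-0.14,-0.265,0],[-0.19,-0.23,0],[-0.23,-0.19,0],[-0.265,-0.14,0],[-0.29,-0.085,0],[-0.3,-0.03,0]], "spin": [0,0,0,0,0,0,0,0]}}

```text
t: 53.7
tcp_pos: [0.4611, 0.0192, 0.1542]
ee_rot: [1.0, 0.0, -0.0, 0.0]
contact_force: [1.1, -0.9, -0.5]
finger_gap: 0.0212
finger_force: 58.7
```

Request:
{"api": "servo_tool", "payload": {"gripper": [15,15,15,15,15,15,15,15], "slide": [[-0.3,0.03,0],[-0.29,0.085,0],[-0.265,0.14,0],[-0.23,0.19,0],[0,0,0],[0,0,0],[0,0,0],[0,0,0]], "spin": [0,0,0,0,0,0,0,0]}}

```text
t: 54.7
tcp_pos: [0.4295, 0.0059, 0.1542]
ee_rot: [1.0, 0.0, 0.0, 0.0]
contact_force: [-0.3, -0.4, -0.3]
finger_gap: 0.0216
finger_force: 58.7
```

Request:
{"api": "servo_tool", "payload": {"gripper": [15,15,15,15,15,15,15,15], "slide": [[0,0,-0.2],[0,0,-0.4],[0,0,-0.6],[0,0,-0.6],[0,0,-0.6],[0,0,-0.6],[0.1,-0.4,-0.1],[0.24,-0.9,0]], "spin": [0,0,0,0,0,0,0,0]}}

```text
t: 55.7
tcp_pos: [0.4397, 0.0452, 0.2477]
ee_rot: [1.0, -0.001, 0.001, 0.0]
contact_force: [0.2, 0.5, -1.7]
finger_gap: 0.0213
finger_force: 58.8
```

Request:
{"api": "servo_tool", "payload": {"gripper": [15,15,15,15,15,15,15,15], "slide": [[0,-1,0],[0,-1,0],[0,-1,0],[0,-1,0],[0,-1,0],[0,-1,0],[0,-1,0],[0,-1,0]], "spin": [0,0,0,0,0,0,0,0]}}

```text
t: 56.7
tcp_pos: [0.4386, 0.2865, 0.2467]
ee_rot: [1.0, 0.0, -0.001, 0.0]
contact_force: [-1.0, -0.2, -0.4]
finger_gap: 0.0211
finger_force: 58.8
```

Request:
{"api": "servo_tool", "payload": {"gripper": [15,15,15,15,15,15,15,15], "slide": [[0,-0.9,0],[0,-0.54,0],[0,0,0],[0,0,0],[0,0,0],[0,0,0],[0,0,0],[0,0,0]], "spin": [0,0,-0.5,-0.5,-0.5,-0.5,0,0]}}

```text
t: 57.7
tcp_pos: [0.4393, 0.328, 0.2471]
ee_rot: [0.985, 0.173, -0.0, 0.0]
contact_force: [-0.1, -0.7, -0.9]
finger_gap: 0.0215
finger_force: 58.9
```

```bash
python3 v.py w9
```

```text
[0.43940024 0.32797811 0.24715076]
```

View pics/w9.png

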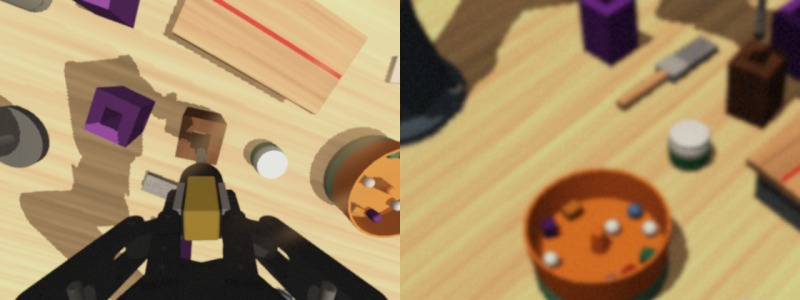

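The stirrer is over the stand's hole. I'll lower it gently, check the force, then release.

Request:
{"api": "servo_tool", "payload": {"gripper": [15,15,15,15,15,15,15,15], "slide": [[0,0,0.4],[0,0,0.5],[0,0,0.5],[0,0,0.5],[0,0,0.5],[0,0,0.5],[0,0,0.5],[0,0,0.4]], "spin": [0,0,0,0,0,0,0,0]}}

```text
t: 58.8
tcp_pos: [0.4394, 0.3279, 0.1321]
ee_rot: [0.985, 0.174, -0.0, 0.0]
contact_force: [0.1, -0.5, -1.4]
finger_gap: 0.0216
finger_force: 58.9
```

Request:
{"api": "servo_tool", "payload": {"gripper": [15,15,15,15,15,15,15,15], "slide": [[0,0,0.2],[0,0,0.15],[0,0,0.1],[0,0,0],[0,0,0],[0,0,0],[0,0,0],[0,0,0]], "spin": [0,0,0,0,0,0,0,0]}}

```text
t: 59.8
tcp_pos: [0.4395, 0.328, 0.1198]
ee_rot: [0.985, 0.174, 0.0, -0.0]
contact_force: [-0.4, -0.2, -0.4]
finger_gap: 0.0212
finger_force: 58.9
```

Request:
{"api": "servo_tool", "payload": {"gripper": [45,45,45,45,45,45,45,45], "slide": [[0,0,0],[0,0,0],[0,0,0],[0,0,0],[0,0,-0.5],[0,0,-0.8],[0,0,-0.8],[0,0,-0.8]], "spin": [0,0,0,0,0,0,0,0]}}

```text
t: 60.8
tcp_pos: [0.4396, 0.3281, 0.2086]
ee_rot: [0.985, 0.174, 0.001, -0.0]
contact_force: [0.1, 1.4, -0.3]
finger_gap: 0.045
finger_force: 0.0
```

Request:
{"api": "servo_tool", "payload": {"gripper": [45,85,85,85,85,85,85,85], "slide": [[0,0,-1],[0,0,-1],[0,0,-1],[0,0,0],[0,0.5,0],[0,1,0],[0,1,0],[0,0.8,0]], "spin": [0,0.7,0.7,0.6,0,0,0,0]}}

```text
t: 61.8
tcp_pos: [0.4387, 0.227, 0.2966]
ee_rot: [1.0, 0.001, -0.001, 0.0]
contact_force: [0.2, -0.5, 0.2]
finger_gap: 0.0849
finger_force: 0.0
```

```bash
cat > tn.py <<'E'
from h import *
D={c:shot(c,'z'+c) for c in('scene','top','wrist')}
print(ctrl.observe()['tcp_pos'])
for c in D:
    r=cams.tip_of(c,'tin0'); print(c,[(np.round(q['point']).tolist(),round(q['score'],2)) for q in r])
# lids: bright low-sat near expected
for n,X in dict(R=(.639,-.176,.05),B=(.595,-.35,.05),G=(.429,.188,.05)).items():
    L=[]
    for c,d in D.items():
        u,v=proj(d,X)
        if not(25<u<535 and 25<v<395): continue
        u,v=int(u),int(v); W=55 if c=='wrist' else 26
        h=cv2.cvtColor(d['pixels'],cv2.COLOR_RGB2HSV); m=cv2.inRange(h,(0,0,100),(180,60,255))
        k=np.zeros_like(m); k[max(0,v-W):v+W,max(0,u-W):u+W]=1; m*=k
        nn,l,s,ct=cv2.connectedComponentsWithStats(m); i=1+np.argmax(s[1:,4]); x,y,w,hh,a=s[i]
        p=np.array([x+w/2-.5,y+hh/2-.5]); L.append((d,p)); print(n,c,p,s[i],at(d,p,.05)[:2].round(4))
    if len(L)>1: print('  tri',tri(L))
# red stripe in top & wrist
for c in('top','wrist'):
    h=cv2.cvtColor(D[c]['pixels'],cv2.COLOR_RGB2HSV); m=cv2.inRange(h,(0,150,90),(6,255,255))|cv2.inRange(h,(174,150,90),(180,255,255))
    nn,l,s,ct=cv2.connectedComponentsWithStats(m)
    for i in np.argsort(-s[1:,4])[:4]+1:
        x,y,w,hh,a=s[i]
        if w<50 or w<3*hh: continue
        px=np.argwhere(l==i)[:,::-1].astype(float); q=np.array([at(D[c],p,.081)[:2] for p in px])
        cx=q.mean(0); vv=np.linalg.svd(q-cx,full_matrices=0)[2][0]; t=(q-cx)@vv; print('stripe',c,s[i],(cx+vv*t.min()).round(4),(cx+vv*t.max()).round(4))
E
python3 tn.py
```

```text
[0.43904723 0.2275937  0.29671777]
scene [([191.0, 382.0], 0.94), ([278.0, 320.0], 0.93), ([329.0, 173.0], 0.68)]
top [([245.0, 247.0], 0.89), ([451.0, 178.0], 0.83), ([366.0, 159.0], 0.82)]
wrist [([305.0, 178.0], 0.65), ([448.0, 197.0], 0.65), ([540.0, 15.0], 0.56)]
R scene [278.5 311. ] [270 298  18  27 398] [ 0.645  -0.1302]
R top [372. 154.] [365 143  15  23 302] [ 0.6459 -0.1274]
  tri (array([ 0.64529418, -0.12862101,  0.04836607]), np.float64(0.0012917962896088675))
B scene [186. 377.] [172 361  29  33 711] [ 0.6009 -0.3575]
B top [460.5 176.5] [450 165  22  24 398] [ 0.5923 -0.3523]
  tri (array([ 0.59500355, -0.35666126,  0.03805401]), np.float64(0.000995579635426612))
G scene [294.5 189. ] [285 180  20  19 306] [0.4362 0.18  ]
G top [243. 243.] [231 232  25  23 333] [0.4246 0.1888]
G wrist [307.5 182.5] [ 287  161   42   44 1435] [0.4315 0.1896]
  tri (array([0.42687607, 0.18960393, 0.03631044]), np.float64(0.002192996013162963))
stripe top [154 160  96  14 157] [0.6209 0.4043] [0.5906 0.1737]
stripe wrist [ 116   15  214   35 1099] [0.5911 0.1723] [0.6221 0.4034]
```

The red tin has been knocked to about (0.645,-0.129). Before this run I measured the stripe at centre (0.6065,0.288) with yaw -7.6°, and both views agree at 8 cm height. I'll turn the gripper so it closes across the shelf and go to the green tin.

Request:
{"api": "servo_tool", "payload": {"gripper": [85,85,85,85,85,85,85,85], "slide": [[-0.17,0.65,0],[-0.16,0.64,0],[0,0,0],[0,0,0],[0,0,0],[0,0,0],[0,0,0],[0,0,0]], "spin": [0,0,-0.95,-0.95,-0.95,-0.95,-0.95,-0.95]}}

```text
t: 63.1
tcp_pos: [0.429, 0.1898, 0.2966]
ee_rot: [0.877, 0.48, -0.0, 0.0]
contact_force: [-0.1, 0.3, -0.8]
finger_gap: 0.085
finger_force: 0.0
```

Request:
{"api": "servo_tool", "payload": {"gripper": [85,85,85,85,85,85,85,85], "slide": [[0,0,0.5],[0,0,1],[0,0,1],[0,0,1],[0,0,1],[0,0,0.5],[0,0,0],[0,0,0]], "spin": [-0.95,-0.95,-0.64,0,0,0,0,0]}}

```text
t: 64.1
tcp_pos: [0.4299, 0.1902, 0.1473]
ee_rot: [0.752, 0.659, 0.0, 0.0]
contact_force: [0.7, 0.7, 0.1]
finger_gap: 0.0851
finger_force: 0.0
```

```bash
cat > lid.py <<'E'
from h import *
import sys,pickle
# usage: lid.py x y : lid centre in wrist view by circle fit at z=.05
X=(float(sys.argv[1]),float(sys.argv[2]),.05); d=shot('wrist','wl'); s=ctrl.observe(); print(s['tcp_pos'].round(4),s['ee_rot'].round(3),s['joint_positions'][5].round(2))
u,v=proj(d,X).astype(int); print('px',u,v)
h=cv2.cvtColor(d['pixels'],cv2.COLOR_RGB2HSV); m=cv2.inRange(h,(0,0,100),(180,70,255))
W=100; k=np.zeros_like(m); k[max(0,v-W):v+W,max(0,u-W):u+W]=1; m*=k
n,l,st,ct=cv2.connectedComponentsWithStats(m); i=1+np.argmax(st[1:,4]); print(st[i])
c=max(cv2.findContours((l==i).astype(np.uint8),0,cv2.CHAIN_APPROX_NONE)[0],key=len)
q=np.array([at(d,p,.05)[:2] for p in cv2.convexHull(c)[:,0].astype(float)]).astype(np.float32)
(cx,cy),r=cv2.minEnclosingCircle(q*1000); print('centre',round(cx,1),round(cy,1),'r',round(r,1))
E
python3 lid.py .429 .189
```

```text
[0.4301 0.1903 0.1475] [0.752 0.659 0.001 0.   ] 0.31
px 279 213
[ 247  177   65   67 3463]
centre 429.5 192.3 r 31.9
```

Request:
{"api": "servo_tool", "payload": {"gripper": [85,85,85,85,85,85,85,85], "slide": [[0,0,0.5],[0,0,0.8],[0,0,0.8],[0,0,0.8],[0,0,0.8],[0,0,0.6],[0,0,0.2],[0,0,0]], "spin": [0,0,0,0,0,0,0,0], "grip_force": 40}}

```text
t: 65.15
tcp_pos: [0.43, 0.1904, 0.0121]
ee_rot: [0.752, 0.659, 0.0, 0.0]
contact_force: [0.4, 0.1, 0.6]
finger_gap: 0.0852
finger_force: 0.0
```

Request:
{"api": "servo_tool", "payload": {"gripper": [50,50,50,50,50,50,50,50], "slide": [[0,0,0],[0,0,0],[0,0,0],[0,0,0],[0,0,0],[0,0,-0.5],[0,0,-0.8],[0,0,-0.8]], "spin": [0,0,0,0,0,0,0,0]}}

```text
t: 66.15
tcp_pos: [0.4295, 0.1903, 0.0762]
ee_rot: [0.752, 0.659, 0.0, 0.0]
contact_force: [0.5, 0.4, -2.4]
finger_gap: 0.0585
finger_force: 43.9
```

Request:
{"api": "servo_tool", "payload": {"gripper": [50,50,50,50,50,50,50,50], "slide": [[0,0,-1],[0,0,-1],[0,0,-1],[0,0,-1],[0,0,-0.9],[0,0,0],[0,0,0],[0,0,0]], "spin": [0,0,0,0,0,0,0,0]}}

```text
t: 67.15
tcp_pos: [0.4285, 0.1901, 0.2206]
ee_rot: [0.752, 0.659, -0.001, -0.001]
contact_force: [0.3, -1.1, -0.8]
finger_gap: 0.059
finger_force: 43.9
```

Request:
{"api": "servo_tool", "payload": {"gripper": [50,50,50,50,50,50,50,50], "slide": [[0.5,0.3,0],[0.85,0.75,0],[0.9,0.8,0],[0.9,0.8,0],[0.9,0.8,0],[0.9,0.8,0],[0.9,0.75,0],[0.5,0.44,0]], "spin": [0,0,0,0,0,0,0,0]}}

```text
t: 68.15
tcp_pos: [0.618, 0.3599, 0.22]
ee_rot: [0.752, 0.659, -0.0, -0.0]
contact_force: [0.4, -0.3, -1.0]
finger_gap: 0.0583
finger_force: 43.9
```

Request:
{"api": "servo_tool", "payload": {"gripper": [50,50,50,50,50,50,50,50], "slide": [[0,0,0],[0,0,0.6],[0,0,0.8],[0,0,0.8],[0,0,0.8],[0,0,0.6],[0,0,0.3],[0,0,0]], "spin": [0,0,0,0,0,0,0,0]}}

```text
t: 69.15
tcp_pos: [0.6161, 0.3573, 0.104]
ee_rot: [0.752, 0.659, -0.001, -0.0]
contact_force: [0.3, 0.3, -1.5]
finger_gap: 0.0586
finger_force: 43.9
```

Request:
{"api": "servo_tool", "payload": {"gripper": [50,50,50,50,50,50,50,50], "slide": [[0,0,0.15],[0,0,0.1],[0,0,0.1],[0,0,0],[0,0,0],[0,0,0],[0,0,0],[0,0,0]], "spin": [0,0,0,0,0,0,0,0]}}

```text
t: 70.15
tcp_pos: [0.6166, 0.3575, 0.0943]
ee_rot: [0.752, 0.659, 0.0, 0.0]
contact_force: [0.3, -0.8, -1.2]
finger_gap: 0.0583
finger_force: 43.9
```

Request:
{"api": "servo_tool", "payload": {"gripper": [50,50,50,85,85,85,85,85], "slide": [[0,0,0.05],[0,0,0],[0,0,0],[0,0,0],[0,0,0],[0,0,0],[0,0,0],[0,0,-0.3]], "spin": [0,0,0,0,0,0,0,0]}}

```text
t: 71.15
tcp_pos: [0.6159, 0.3573, 0.1011]
ee_rot: [0.752, 0.659, -0.001, -0.0]
contact_force: [0.8, -0.1, -0.2]
finger_gap: 0.0849
finger_force: 0.0
```

Request:
{"api": "servo_tool", "payload": {"gripper": [85,85,85,85,85,85,85,85], "slide": [[0,0,-0.8],[0,0,-1],[0,0,-1],[0,0,-1],[-1,0.2,-0.4],[-1,0.2,0],[-1,0.2,0],[-1,0.2,0]], "spin": [0,0,0,0,0,0,0,0]}}

```text
t: 72.15
tcp_pos: [0.6246, 0.2345, 0.2287]
ee_rot: [0.752, 0.659, 0.001, 0.0]
contact_force: [1.1, -0.9, 0.3]
finger_gap: 0.0852
finger_force: 0.0
```

Request:
{"api": "servo_tool", "payload": {"gripper": [85,85,85,85,85,85,85,85], "slide": [[-1,0.2,0],[-1,0.2,0],[-1,0.2,0],[-1,0.2,0],[-1,0.2,0],[-1,0.2,0],[-1,0.2,0],[-1,0.2,0]], "spin": [0,0,0,0,0,0,0,0]}}

```text
t: 73.15
tcp_pos: [0.6405, -0.0099, 0.2286]
ee_rot: [0.752, 0.659, 0.0, 0.0]
contact_force: [-0.1, -0.5, -0.5]
finger_gap: 0.0847
finger_force: 0.0
```

Request:
{"api": "servo_tool", "payload": {"gripper": [85,85,85,85,85,85,85,85], "slide": [[-1,0.2,0],[-1,0.2,0],[-0.9,0.2,0],[-0.5,0.1,0.5],[-0.5,0,1],[0,0,1],[0,0,0.7],[0,0,0]], "spin": [0,0,0,0,0,0,0,0]}}

```text
t: 74.15
tcp_pos: [0.6437, -0.1265, 0.129]
ee_rot: [0.752, 0.659, -0.001, -0.003]
contact_force: [0.1, 0.1, 0.5]
finger_gap: 0.0852
finger_force: 0.0
```

```bash
python3 lid.py .645 -.129; python3 - <<'E'
from h import *
d=shot('top','t9')
h=cv2.cvtColor(d['pixels'],cv2.COLOR_RGB2HSV); m=cv2.inRange(h,(0,0,100),(180,60,255))
n,l,s,ct=cv2.connectedComponentsWithStats(m)
for i in range(1,n):
    if 250<s[i,4]<900 and max(s[i,2:4])<34: print(s[i],ct[i].round(),at(d,ct[i],.05)[:2].round(3),at(d,ct[i],.13)[:2].round(3))
E
```

```text
[ 0.6449 -0.1269  0.1307] [ 0.752  0.659 -0.001 -0.001] -0.23
px 283 221
[ 251  171   80  150 5036]
centre 660.2 -159.3 r 73.0
[299 140  30  23 443] [314. 151.] [0.652 0.018] [0.634 0.024]
[157 147  26  26 545] [169. 159.] [0.63  0.375] [0.613 0.353]
```

```bash
sed -i 's/W=100/W=int(sys.argv[3]) if len(sys.argv)>3 else 100/; s/180,70,255/180,int(sys.argv[4]) if len(sys.argv)>4 else 70,255/' lid.py; python3 lid.py .645 -.129 48; python3 lid.py .645 -.129 100 40; python3 - <<'E'
from h import *
d=cv2.imread('pics/wl.png'); h=cv2.cvtColor(d,cv2.COLOR_BGR2HSV); print(h[150:330:10,283].tolist())
print(h[221,180:380:10].tolist())
E
```

```text
[ 0.6463 -0.1274  0.1325] [0.752 0.659 0.    0.001] -0.23
px 280 220
[ 248  172   78   96 4592]
centre 657.6 -133.0 r 47.3
[ 0.6465 -0.1276  0.1329] [0.752 0.659 0.001 0.001] -0.23
px 279 219
[ 248  171   68   69 3587]
centre 647.9 -118.0 r 29.5
[[17, 112, 146], [17, 112, 143], [10, 51, 106], [110, 4, 218], [100, 4, 217], [120, 1, 215], [0, 0, 215], [60, 1, 217], [30, 1, 217], [22, 46, 215], [23, 78, 215], [24, 77, 215], [24, 77, 215], [24, 76, 215], [24, 77, 215], [24, 79, 214], [22, 80, 216], [21, 85, 214]]
[[24, 74, 216], [24, 75, 215], [24, 76, 215], [20, 88, 215], [23, 78, 215], [21, 87, 215], [24, 76, 215], [23, 68, 215], [120, 1, 217], [30, 1, 215], [90, 1, 216], [90, 2, 217], [90, 2, 217], [50, 4, 218], [25, 75, 215], [24, 76, 215], [25, 72, 215], [26, 71, 216], [22, 82, 215], [23, 82, 215]]
```

Request:
{"api": "servo_tool", "payload": {"gripper": [85,85,85,85,85,85,85,85], "slide": [[0.3,0,0],[0,0,0],[0,0,0],[0,0,0],[0,0,0],[0,0,0],[0,0,0],[0,0,0]], "spin": [0,0,0,0,0,0,0,0]}}

```text
t: 75.35
tcp_pos: [0.6468, -0.1187, 0.1317]
ee_rot: [0.752, 0.659, -0.0, -0.0]
contact_force: [-0.6, 0.5, -0.6]
finger_gap: 0.0851
finger_force: 0.0
```

```bash
python3 lid.py .647 -.118 100 40; python3 - <<'E'
from h import *
s=shot('scene'); h=cv2.cvtColor(s['pixels'],cv2.COLOR_RGB2HSV); print(cams.tip_of('scene','tin0')); print(proj(s,(.648,-.118,0)),proj(s,(.645,-.129,0)))
E
```

```text
[ 0.6468 -0.1187  0.1317] [ 0.752  0.659 -0.    -0.   ] -0.22
px 281 217
[ 250  182   66   68 3472]
centre 647.9 -117.9 r 29.5
[{'point': [189.6, 382.0], 'score': 0.88}, {'point': [282.4, 318.1], 'score': 0.84}, {'point': [387.0, 172.6], 'score': 0.71}]
[283.50199918 318.93975165] [279.33377669 321.55289629]
```

Request:
{"api": "servo_tool", "payload": {"gripper": [85,85,85,85,85,85,85,85], "slide": [[0,0,0.5],[0,0,0.8],[0,0,0.8],[0,0,0.8],[0,0,0.7],[0,0,0.4],[0,0,0],[0,0,0]], "spin": [0,0,0,0,0,0,0,0]}}

```text
t: 76.5
tcp_pos: [0.6475, -0.1189, 0.0124]
ee_rot: [0.752, 0.659, 0.0, 0.001]
contact_force: [-0.4, 0.6, 0.2]
finger_gap: 0.0848
finger_force: 0.0
```

Request:
{"api": "servo_tool", "payload": {"gripper": [50,50,50,50,50,50,50,50], "slide": [[0,0,0],[0,0,0],[0,0,0],[0,0,0],[0,0,0],[0,0,-0.6],[0,0,-0.9],[0,0,-0.9]], "spin": [0,0,0,0,0,0,0,0]}}

```text
t: 77.5
tcp_pos: [0.6461, -0.1184, 0.0843]
ee_rot: [0.752, 0.659, -0.0, -0.001]
contact_force: [-0.1, 0.3, -3.0]
finger_gap: 0.0585
finger_force: 43.9
```

Request:
{"api": "servo_tool", "payload": {"gripper": [50,50,50,50,50,50,50,50], "slide": [[0,0,-1],[0,0,-1],[0,0,-1],[0,0,-1],[0,0,-0.6],[0.5,-0.1,0],[0.9,-0.2,0],[0.9,-0.2,0]], "spin": [0,0,0,0,0,0,0,0]}}

```text
t: 78.5
tcp_pos: [0.6394, -0.0463, 0.2197]
ee_rot: [0.753, 0.659, -0.001, -0.002]
contact_force: [0.9, 0.0, -2.2]
finger_gap: 0.0581
finger_force: 44.0
```

Request:
{"api": "servo_tool", "payload": {"gripper": [50,50,50,50,50,50,50,50], "slide": [[0.9,-0.25,0],[0.9,-0.25,0],[0.9,-0.25,0],[0.9,-0.25,0],[0.9,-0.25,0],[0.9,-0.25,0],[0.9,-0.25,0],[0.9,-0.25,0]], "spin": [0,0,0,0,0,0,0,0]}}

```text
t: 79.5
tcp_pos: [0.608, 0.1755, 0.2196]
ee_rot: [0.752, 0.659, -0.002, -0.002]
contact_force: [1.3, 0.2, -2.5]
finger_gap: 0.0582
finger_force: 44.0
```

Request:
{"api": "servo_tool", "payload": {"gripper": [50,50,50,50,50,50,50,50], "slide": [[0.9,-0.2,0],[0.9,-0.2,0],[0.9,-0.2,0],[0.7,-0.04,0],[0.34,0,0],[0,0,0],[0,0,0],[0,0,0]], "spin": [0,0,0,0,0,0,0,0]}}

```text
t: 80.5
tcp_pos: [0.6062, 0.2865, 0.2218]
ee_rot: [0.753, 0.658, -0.0, 0.0]
contact_force: [-0.3, 0.1, -3.4]
finger_gap: 0.0585
finger_force: 44.0
```

Request:
{"api": "servo_tool", "payload": {"gripper": [50,50,50,50,50,50,50,50], "slide": [[0.05,0,0.4],[0,0,0.7],[0,0,0.8],[0,0,0.8],[0,0,0.7],[0,0,0.4],[0,0,0.25],[0,0,0]], "spin": [0,0,0,0,0,0,0,0]}}

```text
t: 81.5
tcp_pos: [0.6061, 0.2889, 0.0999]
ee_rot: [0.752, 0.659, -0.0, -0.0]
contact_force: [-0.8, -0.7, -2.1]
finger_gap: 0.0581
finger_force: 43.9
```

Request:
{"api": "servo_tool", "payload": {"gripper": [50,50,50,50,50,50,50,50], "slide": [[0,0,0.1],[0,0,0.1],[0,0,0.02],[0,0,0],[0,0,0],[0,0,0],[0,0,0],[0,0,0]], "spin": [0,0,0,0,0,0,0,0]}}

```text
t: 82.5
tcp_pos: [0.6062, 0.289, 0.0936]
ee_rot: [0.752, 0.659, 0.0, 0.0]
contact_force: [-0.3, 0.6, -2.3]
finger_gap: 0.0581
finger_force: 43.9
```

Request:
{"api": "servo_tool", "payload": {"gripper": [50,50,85,85,85,85,85,85], "slide": [[0,0,0.03],[0,0,0],[0,0,0],[0,0,0],[0,0,0],[0,0,0],[0,0,-0.3],[0,0,-0.8]], "spin": [0,0,0,0,0,0,0,0]}}

```text
t: 83.5
tcp_pos: [0.6053, 0.2887, 0.1252]
ee_rot: [0.752, 0.659, -0.001, -0.001]
contact_force: [0.6, -0.1, 0.2]
finger_gap: 0.085
finger_force: 0.0
```

Request:
{"api": "servo_tool", "payload": {"gripper": [85,85,85,85,85,85,85,85], "slide": [[0,0,-1],[0,0,-1],[0,0,-1],[-0.5,0.1,-0.4],[-1,0.1,0],[-1,0.1,0],[-1,0.1,0],[-1,0.1,0]], "spin": [0,0,0,0,0,0,0,0]}}

```text
t: 84.5
tcp_pos: [0.6025, 0.1511, 0.2271]
ee_rot: [0.753, 0.658, -0.001, -0.0]
contact_force: [0.4, -0.3, -0.5]
finger_gap: 0.0852
finger_force: 0.0
```

Request:
{"api": "servo_tool", "payload": {"gripper": [85,85,85,85,85,85,85,85], "slide": [[-1,0.1,0],[-1,0.1,0],[-1,0.1,0],[-1,0.1,0],[-1,0.1,0],[-1,0.1,0],[-1,0.1,0],[-1,0.1,0]], "spin": [0,0,0,0,0,0,0,0]}}

```text
t: 85.5
tcp_pos: [0.5941, -0.0896, 0.2271]
ee_rot: [0.753, 0.658, -0.001, -0.001]
contact_force: [0.7, 0.3, 0.3]
finger_gap: 0.0849
finger_force: 0.0
```

Request:
{"api": "servo_tool", "payload": {"gripper": [85,85,85,85,85,85,85,85], "slide": [[-1,0.1,0],[-1,0.1,0],[-1,0.1,0],[-1,0.1,0],[-1,0.2,0],[-1,0.2,0],[-1,0.2,0],[-1,0.2,0]], "spin": [0,0,0,0,0,0,0,0]}}

```text
t: 86.5
tcp_pos: [0.5978, -0.332, 0.2269]
ee_rot: [0.753, 0.658, -0.0, -0.001]
contact_force: [-0.2, -0.6, 0.5]
finger_gap: 0.0851
finger_force: 0.0
```

Request:
{"api": "servo_tool", "payload": {"gripper": [85,85,85,85,85,85,85,85], "slide": [[-0.8,0,0.5],[0,0,1],[0,0,1],[0,0,0.8],[0,0,0],[0,0,0],[0,0,0],[0,0,0]], "spin": [0,0,0,0,0,0,0,0]}}

```text
t: 87.5
tcp_pos: [0.5965, -0.3547, 0.1299]
ee_rot: [0.752, 0.659, 0.0, 0.001]
contact_force: [-0.5, -0.0, -0.5]
finger_gap: 0.0847
finger_force: 0.0
```

```bash
python3 lid.py .594 -.354 100 40
```

```text
[ 0.5964 -0.3546  0.1297] [0.752 0.659 0.    0.001] -0.56
px 277 218
[ 245  181   68   69 3499]
centre 596.9 -351.6 r 31.3
```

Request:
{"api": "servo_tool", "payload": {"gripper": [85,85,85,85,85,85,85,85], "slide": [[0.08,0,0.5],[0,0,0.8],[0,0,0.8],[0,0,0.8],[0,0,0.6],[0,0,0.41],[0,0,0],[0,0,0]], "spin": [0,0,0,0,0,0,0,0]}}

```text
t: 88.55
tcp_pos: [0.5969, -0.3524, 0.0122]
ee_rot: [0.752, 0.659, 0.0, 0.001]
contact_force: [0.9, -0.3, 0.1]
finger_gap: 0.0849
finger_force: 0.0
```

Request:
{"api": "servo_tool", "payload": {"gripper": [50,50,50,50,50,50,50,50], "slide": [[0,0,0],[0,0,0],[0,0,0],[0,0,0],[0,0,0],[0,0,-0.6],[0,0,-0.9],[0,0,-0.9]], "spin": [0,0,0,0,0,0,0,0]}}

```text
t: 89.55
tcp_pos: [0.5961, -0.3517, 0.0843]
ee_rot: [0.752, 0.659, 0.0, -0.0]
contact_force: [0.0, 0.4, -2.4]
finger_gap: 0.0584
finger_force: 43.9
```

Request:
{"api": "servo_tool", "payload": {"gripper": [50,50,50,50,50,50,50,50], "slide": [[0,0,-1],[0,0,-1],[0,0,-1],[0,0,-1],[0,0,-0.5],[0.5,0,0],[0.9,-0.1,0],[0.9,-0.1,0]], "spin": [0,0,0,0,0,0,0,0]}}

```text
t: 90.55
tcp_pos: [0.5985, -0.2794, 0.2166]
ee_rot: [0.752, 0.659, -0.0, -0.002]
contact_force: [0.2, 0.2, -1.2]
finger_gap: 0.0588
finger_force: 43.9
```

Request:
{"api": "servo_tool", "payload": {"gripper": [50,50,50,50,50,50,50,50], "slide": [[1,-0.1,0],[1,-0.1,0],[1,-0.1,0],[1,-0.1,0],[1,-0.1,0],[1,-0.1,0],[1,-0.1,0],[1,-0.1,0]], "spin": [0,0,0,0,0,0,0,0]}}

```text
t: 91.55
tcp_pos: [0.6061, -0.0384, 0.2175]
ee_rot: [0.752, 0.659, -0.001, -0.001]
contact_force: [-0.0, -0.1, -2.3]
finger_gap: 0.0582
finger_force: 43.9
```

Request:
{"api": "servo_tool", "payload": {"gripper": [50,50,50,50,50,50,50,50], "slide": [[1,-0.2,0],[1,-0.2,0],[1,-0.2,0],[1,-0.2,0],[1,-0.2,0],[1,-0.2,0],[1,-0.2,0],[0.9,-0.1,0]], "spin": [0,0,0,0,0,0,0,0]}}

```text
t: 92.55
tcp_pos: [0.5917, 0.202, 0.2174]
ee_rot: [0.752, 0.659, -0.001, -0.001]
contact_force: [0.5, 0.2, -2.1]
finger_gap: 0.0589
finger_force: 43.9
```

Request:
{"api": "servo_tool", "payload": {"gripper": [50,50,50,50,50,50,50,50], "slide": [[0.4,0,0],[0.25,0,0],[0,0,0],[0,0,0],[0,0,0],[0,0,0],[0,0,0],[0,0,0]], "spin": [0,0,0,0,0,0,0,0]}}

```text
t: 93.55
tcp_pos: [0.5968, 0.2184, 0.2184]
ee_rot: [0.752, 0.659, -0.0, -0.0]
contact_force: [0.3, -0.8, -2.3]
finger_gap: 0.0585
finger_force: 43.9
```

```bash
cat > tp.py <<'E'
from h import *
print(ctrl.observe()['tcp_pos'].round(4))
for c in('top','scene'):
    d=shot(c,'f'+c); h=cv2.cvtColor(d['pixels'],cv2.COLOR_RGB2HSV); m=cv2.inRange(h,(0,0,100),(180,60,255))
    n,l,s,ct=cv2.connectedComponentsWithStats(m)
    for i in range(1,n):
        if 150<s[i,4]<1500 and max(s[i,2:4])<60:
            X=at(d,ct[i],.13)[:2]
            if .5<X[0]<.72 and .1<X[1]<.45: print(c,s[i],X.round(4),'shelf frame',((X-[.6065,.288])@np.array([[.991,.133],[-.133,.991]])).round(4))
E
python3 tp.py
```

```text
[0.5968 0.2184 0.2184]
top [185 153  22  20 273] [0.6012 0.2952] shelf frame [-0.0062  0.0065]
top [227 175  13  18 175] [0.5575 0.2062] shelf frame [-0.0377 -0.0876]
scene [347 143  22  20 334] [0.5295 0.3307] shelf frame [-0.0819  0.032 ]
```

Request:
{"api": "servo_tool", "payload": {"gripper": [50,50,50,50,50,50,50,50], "slide": [[0,0,0.4],[0,0,0.7],[0,0,0.8],[0,0,0.8],[0,0,0.7],[0,0,0.4],[0,0,0.15],[0,0,0]], "spin": [0,0,0,0,0,0,0,0]}}

```text
t: 94.65
tcp_pos: [0.597, 0.2186, 0.1]
ee_rot: [0.752, 0.659, 0.0, 0.0]
contact_force: [0.1, 0.1, -1.8]
finger_gap: 0.0588
finger_force: 43.9
```

Request:
{"api": "servo_tool", "payload": {"gripper": [50,50,50,50,50,85,85,85], "slide": [[0,0,0.1],[0,0,0.1],[0,0,0.04],[0,0,0],[0,0,0],[0,0,0],[0,0,0],[0,0,0]], "spin": [0,0,0,0,0,0,0,0]}}

```text
t: 95.65
tcp_pos: [0.597, 0.2186, 0.093]
ee_rot: [0.752, 0.659, 0.0, 0.0]
contact_force: [0.4, 0.1, -0.2]
finger_gap: 0.0851
finger_force: 0.0
```

Request:
{"api": "servo_tool", "payload": {"gripper": [85,85,85,85,85,85,85,85], "slide": [[0,0,0],[0,0,-0.3],[0,0,-0.8],[0,0,-1],[0,0,-1],[0,0,-1],[0,0,-1],[0,0,-1]], "spin": [0,0,0,0,0,0,0,0]}}

```text
t: 96.65
tcp_pos: [0.5966, 0.2185, 0.2775]
ee_rot: [0.752, 0.659, 0.0, 0.0]
contact_force: [0.2, 0.2, -0.5]
finger_gap: 0.0855
finger_force: 0.0
```

Request:
{"api": "servo_tool", "payload": {"gripper": [85,85,85,85,85,85,85,85], "slide": [[-1,0,-0.5],[-1,0,0],[-1,0,0],[-1,0,0],[-1,0,0],[-1,0,0],[-1,0,0],[-1,0,0]], "spin": [0,0,0,0,0,0,0,0]}}

```text
t: 97.65
tcp_pos: [0.5648, -0.0203, 0.2914]
ee_rot: [0.752, 0.659, 0.0, 0.0]
contact_force: [-0.2, -0.4, -0.2]
finger_gap: 0.085
finger_force: 0.0
```

Request:
{"api": "servo_tool", "payload": {"gripper": [85,85,85,85,85,85,85,85], "slide": [[-1,-0.5,0],[-1,-0.5,0],[-1,-0.5,0],[-1,-0.5,0],[-1,-0.5,0],[-1,0,0],[-1,0,0],[-1,0,0]], "spin": [0,0,0,0,0,0,0,0]}}

```text
t: 98.65
tcp_pos: [0.4587, -0.2483, 0.2915]
ee_rot: [0.752, 0.659, 0.0, 0.001]
contact_force: [0.5, -0.2, -0.2]
finger_gap: 0.0849
finger_force: 0.0
```

```bash
python3 tp.py; python3 -c "
import cv2,numpy as np
a=cv2.imread('pics/ftop.png');b=cv2.imread('pics/fscene.png')
cv2.imwrite('pics/f1.png',cv2.resize(np.hstack([a[100:400,100:500],b[100:400,100:500]]),(800,300)))"
```

```text
[ 0.4587 -0.2483  0.2915]
top [157 147  26  25 510] [0.6146 0.3534] shelf frame [-0.0006  0.0659]
top [185 151  27  25 515] [0.6042 0.287 ] shelf frame [-0.0021 -0.0013]
top [216 155  28  25 517] [0.595  0.2153] shelf frame [-0.0017 -0.0736]
```

View pics/f1.png

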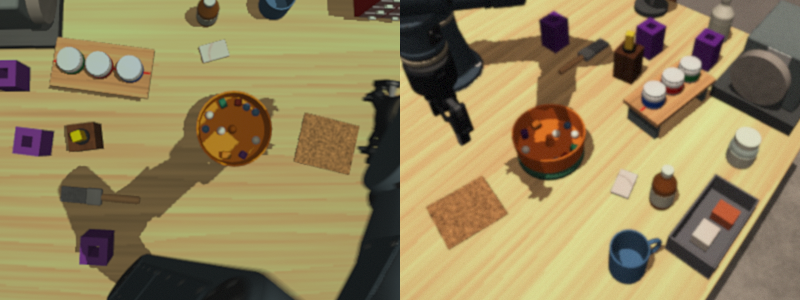

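The three tins stand in a row on the stripe at top-crop (69,60), (98,64), (129,68). The stirrer hangs in its stand, the stones and beads are in the bowl with nothing spilled, and the arm is clear. I'll hand in.

```bash
python3 -c "
from h import *
print(order.job_done())"
```

```text
the job is handed in; nothing more can be done
None
```

I handed the job in at about 99 s: all four stones are in the bowl and stirred a little over three turns counterclockwise, the stirrer is back in its stand, and the three tins stand in a row on the red stripe with gaps of roughly 1 cm; no spill shows in the final pictures, though I did not count every bead, and the hand-in returned no verdict.

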